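Bed two oil bottles in a presentation tray, necks in the notches, labels up

TASK

Pack the two glass oil bottles standing beside the wooden tray (not the samples at the back of the table): lay each one on the bed cut to its length, neck in the notch of the neck board, label facing straight up and foot pushed right back against the heel board. Lay them in gently, without dropping or banging them, and leave the tape rolls, marker, carton and keys where they are.

Things in the scene. Friction and masses are not known exactly. Their poses are not given: they have to be found in the camera images.
- long_bottle: the larger glass oil bottle: green, black screw cap, 196 mm tall, body 58 mm in diameter up to 116 mm from the foot, then a shoulder narrowing to the neck (25 mm) at 171 mm; the cap is the top 25 mm, 30 mm in diameter. 0.2 to 0.45 kg. Origin: centre of the foot. z points from foot to cap; its -y axis points out through the middle of its one paper label
- short_bottle: the smaller glass oil bottle: olive-yellow, yellow screw cap, 167 mm tall, body 52 mm in diameter up to 99 mm from the foot, then a shoulder narrowing to the neck (25 mm) at 145 mm; the cap is the top 21 mm, 30 mm in diameter. 0.15 to 0.35 kg. Origin: centre of the foot. z points from foot to cap; its -y axis points out through the middle of its one paper label
- long_bottle_cap (a point): centre of the flat top of the larger bottle's cap
- short_bottle_cap (a point): centre of the flat top of the smaller bottle's cap
- tray: open pale wooden tray, fixed, 260 x 176 mm, floor 8 mm thick, walls 8 mm, two bottle beds along its x. Origin: under it on the table; x points from the heel board (solid end wall, inner face at x = -0.117, top 38 mm up) to the neck-end wall (hand hole, inner face at x = 0.125, top 42 mm up); side walls 38 mm high. Long bed at y = +0.042, short bed at y = -0.042
- long_bed (a point): where the larger bottle's origin belongs: on the heel board's inner face, 45.5 mm above the table, the height of the bottle's axis as it lies on this bed's two rails (34 mm clear between them, tops 22 mm above the table); axes as the tray's
- short_bed (a point): where the smaller bottle's origin belongs: on the heel board's inner face, 41.7 mm above the table, the height of the bottle's axis as it lies on this bed's two rails (34 mm clear between them, tops 22 mm above the table); axes as the tray's
- long_notch (a point): middle of the notch in the long bed's neck board, on the axis of a bedded bottle, 161.5 mm from the heel board. The board is 7 mm thick; its notch is open at the top, 42 mm wide, its bottom 18 mm below this point, its two 17 mm wide posts end 7 mm above it
- short_notch (a point): middle of the notch in the short bed's neck board, on the axis of a bedded bottle, 135.5 mm from the heel board. The board is 7 mm thick; its notch is open at the top, 42 mm wide, its bottom 18 mm below this point, its two 17 mm wide posts end 7 mm above it
- masking_tape: flat roll of cream masking tape, 100 mm across and 25 mm high, a bystander; origin at the centre of its underside
- brown_tape: roll of brown packing tape, 120 mm across and 48 mm high, a bystander; origin at the centre of its underside
- marker: white marker pen with a black cap lying on the table, 135 x 17 mm, a bystander; origin under its middle
- carton: small closed brown carton, 65 x 100 x 61 mm, a bystander; origin at the centre of its underside
- key_bunch: bunch of keys lying flat, 94 x 118 mm, a bystander; origin under its middle
There are look-alikes about, which are no part of the job. Leave any blue or purple look-alike of the long_bottle alone.

How it is judged:
By the outcome, as a careful person would: the job done as asked, in the order asked, and still so for the second after the job is handed in, with the robot touching nothing.
It also fails if it takes over 64 s, if anything falls off the work surface, if the arm or the gripper's body presses on something with over 40 N, if the wrist force passes 120 N, or if a joint passes its speed limit or range.

ROBOT

A 6-joint arm with a two-finger parallel gripper is mounted at the origin on a cart in front of the work surface, level with it; the furniture and walls round the work are solid. World frame = base frame: x ahead of the robot, y to its left, z up, the work surface at z = 0. Lengths are in m, angles in rad, forces in N, time in s.
With the tool pointing down it reaches from about 0.375 to 0.975 m from the base axis. Payload 3.8 kg.
Tool frame: the origin (TCP) lies midway between the tips of the shut fingers; the grasp point (between the pads) lies 19 mm behind it; x points along the fingers, z is the direction in which the jaws open and shut, and the axes are right-handed (so a half turn about x gives the same grasp; the last joint's range is limited). The gripper opens to 85 mm and grips with 20 to 120 N. Pads are 22 mm wide; open, the fingers measure 114 mm over their backs; the gripper's body (76 mm by 85 mm) begins 54 mm behind the grasp point. The pads swing forward as they close: fully open they stand 13 mm farther back than shut.
Start: joints at [-1.307, 0.264, 1.604, -0, 1.274, -0.037], TCP at [0.2, -0.645, 0.231] pointing down, gripper open.
Joint ranges: [-2.63, 2.63], [-0.94, 2.18], [0.31, 2.57], [-1.31, 4.45], [0, 2.66], [-2.55, 2.55]. Speed limits (rad/s): [2.57, 2.57, 3.14, 3.14, 3.14, 3.14].

INTERFACE

Orientations are given as a rotation vector (axis times angle).
In Python, from workcell import * gives the robot as it stands. The module is installed in compiled form; this text tells all that it offers.
- The arm moves only by the tool carry_out, never from a script. Its arguments are lists of equal length, an entry for each row: "offset": the shift along the tool's x, y, z in cm, a list of three; "delta_rot": the turn, a rotation vector about the tool's x, y, z in degrees, a list of three. A call has exactly 5 rows; each row shifts and turns the commanded pose from where the row before left it, along the tool's axes as they then stand; what a row does not reach is not made up. A row lasts 1/12 s, in which the tool goes at most 41.7 mm and 7.16 degrees, less where a joint would pass 70% of its speed; a pose out of reach is approached as far as the arm can. A call is refused whole if a number of a shift passes 4.17 or a number of a turn 7.16, either way. A call with a gripper value outside its range is refused whole. "fingers" is the opening, from -1 (shut) to 1 (fully open), set as the call begins (left out, the last holds). The fingers move at their own pace and stop on an object; "newtons" is the grip in N (left out, the last holds). Time passes only in rows, so rows that do not move let the fingers close, or fill a call up. It gives the time, the measured TCP pose, the force and the opening at its end, in the units of the state.
- read_state(): the state, without advancing time (a new reading comes with each control period).
- read_camera(name): name is "scene" or "top"; returns (picture, depth): 480x640x3 uint8, red, green, blue; 480x640 float32, m along the optical axis (not along the pixel's ray), 0 where there is no reading.
- get_calibration(name): a dict with "fx", "fy", "cx", "cy" (pixels), "R" (3x3) and "t" (3): a world point X has camera coordinates R X + t. Camera axes: x right, y down, z forward; pixel columns grow to the right and rows downward; lengths in m; the calibration is good to about 2 mm. A picture is of the moment at which its call begins. get_calibration takes no time and is no camera call.
- finish_job(): hands the job in, once; it reports no verdict.
The state is a dict: "time": time; "q": joint angles; "joint_vel": joint speeds; "joint_torque": joint torques, N m; "tool_pos": TCP position; "tcp_rot": TCP orientation; "wrist_force": force on the tool from outside, world axes, zero at the start; "torque": the same for the moment, N m; "width": opening from 0.0 (shut) to 1.0 (fully open).
Only numpy, scipy, OpenCV 4.12 (cv2) and the standard library are available. Lean on these libraries where they do the work, as an engineer would, in place of code of your own. Each camera call takes 0.05 s, during which the arm holds its last target. There are 200 camera calls.

## Working session

There is one attempt and no reset: what is moved stays moved. The work goes in short steps, Python scripts to look and compute and a tool call to move; the robot and the scene stay as the last step left them, time stands still between calls to the robot, and variables do not carry over. Pictures are saved under pics/ and viewed, about 8 in all and at most 12, crops included, and the job is handed in when it is done.

Besides the shell and the picture viewer there is one more tool, called after "Emit:" as name(argument=value, ...) on one line, values as JSON. carry_out: Moves the arm, as the interface text tells. Its arguments: {"type":"object","properties":{"offset":{"type":"array"},"delta_rot":{"type":"array"},"fingers":{"type":"number"},"newtons":{"type":"number"}},"required":["offset","delta_rot"]}

```bash
mkdir -p pics; python3 - <<'E'
from workcell import *
import cv2,numpy as np
for n in("scene","top"):
    p,d=read_camera(n);np.savez("pics/%s0.npz"%n,p=p,d=d);cv2.imwrite("pics/%s0.png"%n,p[:,:,::-1]);print(n,get_calibration(n))
print(read_state())
E
```

```text
scene {'fx': 608.2748661968346, 'fy': 608.2748661968346, 'cx': 330.34064078268045, 'cy': 248.06747882275212, 'R': array([[ 0.84974783,  0.52713702, -0.00742805],
       [ 0.35798537, -0.58730322, -0.72589352],
       [-0.38700787,  0.61416731, -0.68776698]]), 't': array([-0.37308597, -0.15214293,  1.96033941])}
top {'fx': 524.5871237103121, 'fy': 524.5871237103121, 'cx': 323.41773898636785, 'cy': 239.80545416220272, 'R': array([[-0.15207593, -0.98830774,  0.0109873 ],
       [-0.88494395,  0.13120325, -0.44683321],
       [ 0.44016715, -0.07767572, -0.89454981]]), 't': array([-0.03670676,  0.52764996,  1.26869559])}
{'time': 0.1, 'q': array([-1.30692258e+00,  2.64703632e-01,  1.60527414e+00, -2.55218828e-05,
        1.27369261e+00, -3.68822416e-02]), 'joint_vel': array([-0.00013061, -0.00170048, -0.00370339, -0.00112066, -0.00030116,
        0.00069047]), 'joint_torque': array([-1.68338588e-04, -5.16711223e+01, -3.68590808e+01, -1.39717731e-04,
        6.34476019e-03, -4.23108349e-05]), 'tool_pos': array([ 0.1997887 , -0.64404752,  0.2300493 ]), 'tcp_rot': array([ 0.98613872,  1.3382869 , -0.98402265]), 'wrist_force': array([ 0.03378041,  0.14933743, -0.30713082]), 'torque': array([ 0.02433752, -0.00827565, -0.01501823]), 'width': 0.9985267764995287}
```

View pics/scene0.png

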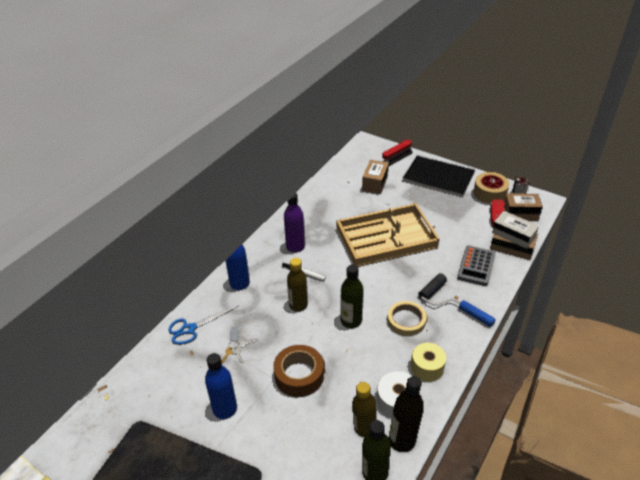

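View pics/top0.png

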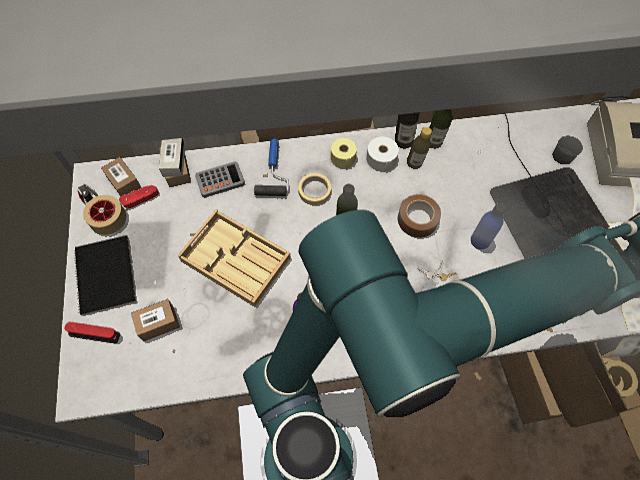

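The scene view hides the arm. Candidates: 
- Black-capped green bottle, scene (351,297), and yellow-capped olive bottle, (297,285). These stand next to the tray (388,233) and fit the description. 
- Samples at the back of the table: (375,450), (405,415), (364,410). 
- Blue and purple look-alikes: (295,225), (237,268), (220,390).

I'll confirm in one enlarged crop and measure.

```bash
cat > h.py <<'E'
from workcell import *
import cv2,numpy as np
from scipy.spatial.transform import Rotation as Ro
C={n:get_calibration(n) for n in("scene","top")}
def cloud(n,d):
    c=C[n];v,u=np.mgrid[:480,:640]
    P=np.stack([(u-c["cx"])/c["fx"]*d,(v-c["cy"])/c["fy"]*d,d],-1)
    return (P-c["t"])@c["R"]
def ray(n,u,v,z):
    c=C[n];r=c["R"].T@np.array([(u-c["cx"])/c["fx"],(v-c["cy"])/c["fy"],1]);o=-c["R"].T@c["t"]
    return o+r*(z-o[2])/r[2]
def proj(n,X):
    c=C[n];p=np.asarray(X)@c["R"].T+c["t"];return np.stack([c["fx"]*p[...,0]/p[...,2]+c["cx"],c["fy"]*p[...,1]/p[...,2]+c["cy"]],-1)
E
python3 - <<'E'
from h import *
a=np.load("pics/scene0.npz");p,d=a["p"],a["d"];W=cloud("scene",d)
cv2.imwrite("pics/crop1.png",cv2.resize(p[190:345,265:465,::-1],(800,620))[:600])
for n,(u0,u1,v0,v1) in dict(long=(330,372,258,335),short=(280,318,252,318),purple=(278,310,190,258),carton=(355,395,155,198),bluem=(220,255,238,300)).items():
    Q=W[v0:v1,u0:u1].reshape(-1,3);Q=Q[(d[v0:v1,u0:u1].ravel()>0)&(Q[:,2]>.03)&(Q[:,2]<.25)]
    t=Q[Q[:,2]>Q[:,2].max()-.012]
    print(n,len(Q),Q.min(0).round(3),Q.max(0).round(3),"top",t.mean(0).round(4),len(t))
    b=Q[(Q[:,2]<.095)];
    if len(b)>5:
        A=np.c_[2*b[:,:2],np.ones(len(b))];s=np.linalg.lstsq(A,(b[:,:2]**2).sum(1),rcond=None)[0];print("  circ",s[:2].round(4),np.sqrt(s[2]+s[:2]@s[:2]).round(4))
# tray outer from both depth
for n in("scene","top"):
    a=np.load(f"pics/{n}0.npz");W=cloud(n,a["d"])
    box=(335,440,200,265) if n=="scene" else (172,296,205,308)
    u0,u1,v0,v1=box;Q=W[v0:v1,u0:u1].reshape(-1,3);m=(Q[:,2]>.03)&(Q[:,2]<.05);Q=Q[m]
    r=cv2.minAreaRect(Q[:,:2].astype(np.float32)*1000);print(n,r,len(Q));print(cv2.boxPoints(r).round(0).tolist())
    print("table z",np.median(W[300:310,330:340][...,2]) if n=="scene" else np.median(W[350:370,200:220,2]))
E
```

```text
long 1074 [ 0.535 -0.233  0.03 ] [0.658 0.001 0.199] top [ 0.6283 -0.2019  0.1927] 100
  circ [ 0.5889 -0.123 ] 0.1091
short 772 [ 0.456 -0.257  0.03 ] [ 0.507 -0.208  0.169] top [ 0.4795 -0.229   0.1626] 95
  circ [ 0.4796 -0.229 ] 0.0239
purple 834 [ 0.319 -0.075  0.03 ] [ 0.376 -0.018  0.197] top [ 0.3516 -0.0442  0.1908] 37
  circ [ 0.3441 -0.0432] 0.0263
carton 561 [0.354 0.284 0.03 ] [0.444 0.482 0.065] top [0.3989 0.344  0.057 ] 305
  circ [0.3979 0.3677] 0.0532
bluem 647 [ 0.274 -0.278  0.03 ] [ 0.326 -0.225  0.147] top [ 0.3124 -0.2495  0.1403] 49
  circ [ 0.295  -0.2473] 0.0267
scene ((556.8621826171875, 128.9268341064453), (264.2931213378906, 185.35321044921875), 49.63918685913086) 772
[[401.0, 88.0], [542.0, -32.0], [713.0, 170.0], [572.0, 290.0]]
table z -0.0027109825276232045
top ((506.1814880371094, 173.03497314453125), (264.67059326171875, 302.3863525390625), 49.499168395996094) 1154
[[305.0, 171.0], [535.0, -26.0], [707.0, 175.0], [477.0, 372.0]]
table z 0.0007262738881474911
```

View pics/crop1.png

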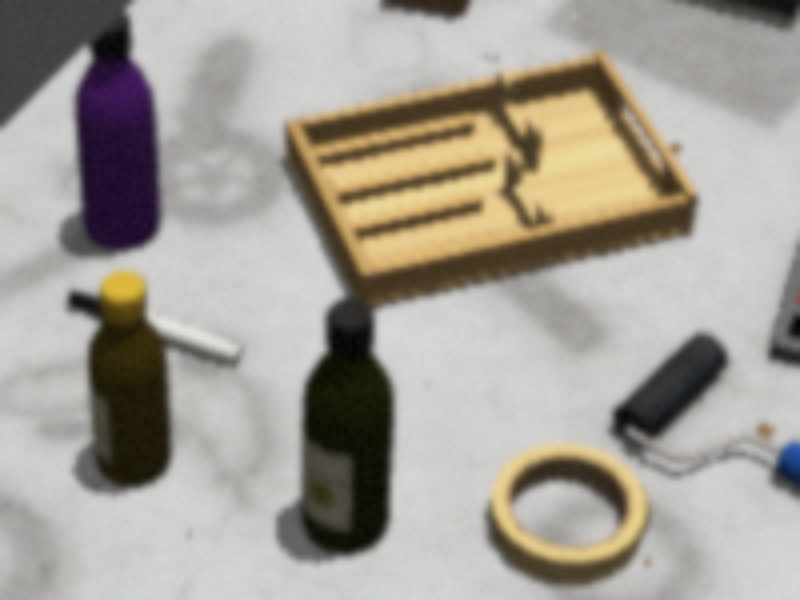

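The crop confirms it. The green, black-capped bottle is at crop (347,425) and the olive, yellow-capped one at (130,375); both stand by the tray and have paper labels on their left side. The tray's heel board is at left and its hand hole at right. Next I measure label edges, bottle axes and the tray.

```bash
cat >> h.py <<'E'
def circ(b):
    A=np.c_[2*b[:,:2],np.ones(len(b))];s=np.linalg.lstsq(A,(b[:,:2]**2).sum(1),rcond=None)[0];return s[:2],np.sqrt(s[2]+s[:2]@s[:2])
E
python3 - <<'E'
from h import *
a=np.load("pics/scene0.npz");p,d=a["p"],a["d"];W=cloud("scene",d);cam=-C["scene"]["R"].T@C["scene"]["t"];print("cam",cam.round(3))
for n,g,r in(("long",(.60,-.185),.029),("short",(.48,-.229),.026)):
    m=(np.hypot(W[...,0]-g[0],W[...,1]-g[1])<.06)&(W[...,2]>.02)&(W[...,2]<.21)&(d>0)
    Q=W[m];zt=Q[:,2].max();b=Q[(Q[:,2]>.03)&(Q[:,2]<.09)]
    c,rr=circ(b);print(n,"body",c.round(4),rr.round(4),b.min(0).round(3),b.max(0).round(3))
    t=Q[Q[:,2]>zt-.006];print("  cap top",t.mean(0).round(4),len(t),"bb",((t.max(0)+t.min(0))/2).round(4))
    for z in(.04,.055,.07):
        # image row profile with point on surface
        h=np.arctan2(cam[1]-c[1],cam[0]-c[0]);u,v=proj("scene",np.r_[c+0*r,z]);v=int(round(v)) ;u=int(round(u))
        print("  z",z,"axis px",round(float(proj("scene",np.r_[c,z])[0]),1),v,"heading cam",np.degrees(h).round(1),p[v,u-16:u+17].sum(1).tolist())
# sample labels seen by top
a=np.load("pics/top0.npz");p,d=a["p"],a["d"]
for v in(128,134,140):print(v,"390:455",p[v,390:456].sum(1).tolist())
# tray: edge of top faces with better stats
for n,bx in(("scene",(335,440,200,265)),("top",(172,296,205,308))):
    a=np.load(f"pics/{n}0.npz");W=cloud(n,a["d"]);hsv=cv2.cvtColor(a["p"],cv2.COLOR_RGB2HSV)
    m=np.zeros((480,640),np.uint8);u0,u1,v0,v1=bx;s=hsv[v0:v1,u0:u1];m[v0:v1,u0:u1]=((s[...,1]>60)&(s[...,0]<35)).astype(np.uint8)*255
    m=cv2.morphologyEx(m,cv2.MORPH_CLOSE,np.ones((9,9)));k=max(cv2.findContours(m,0,2)[0],key=cv2.contourArea)
    q=cv2.approxPolyDP(cv2.convexHull(k),4,True)[:,0];print(n,[(x.tolist(),ray(n,*x,.038)[:2].round(4).tolist(),ray(n,*x,0)[:2].round(4).tolist()) for x in q])
E
```

```text
cam [ 1.13  -1.097  1.235]
long body [ 0.6266 -0.2007] 0.0278 [ 0.6   -0.233  0.031] [ 0.657 -0.187  0.09 ]
  cap top [ 0.6285 -0.2034  0.195 ] 45 bb [ 0.6275 -0.2018  0.1961]
  z 0.04 axis px 351.0 311 heading cam -60.7 [583, 587, 593, 592, 532, 374, 207, 165, 141, 136, 146, 171, 193, 207, 197, 197, 194, 158, 73, 40, 21, 17, 36, 26, 36, 42, 114, 354, 578, 627, 636, 641, 630]
  z 0.055 axis px 351.1 307 heading cam -60.7 [588, 590, 606, 600, 549, 396, 234, 187, 195, 206, 211, 213, 232, 231, 229, 225, 211, 166, 93, 24, 28, 34, 48, 29, 40, 35, 92, 277, 498, 606, 633, 629, 632]
  z 0.07 axis px 351.2 303 heading cam -60.7 [558, 569, 582, 588, 543, 388, 235, 203, 202, 197, 182, 161, 142, 133, 121, 121, 97, 89, 48, 32, 18, 37, 43, 26, 43, 56, 82, 261, 473, 600, 620, 625, 614]
short body [ 0.4796 -0.2291] 0.0239 [ 0.456 -0.257  0.03 ] [ 0.507 -0.214  0.09 ]
  cap top [ 0.4792 -0.2289  0.1652] 41 bb [ 0.4798 -0.2283  0.1658]
  z 0.04 axis px 297.6 295 heading cam -53.1 [510, 519, 502, 513, 503, 441, 262, 203, 191, 178, 108, 72, 66, 43, 61, 65, 57, 76, 66, 44, 55, 59, 77, 68, 126, 282, 442, 
[... 1240 characters left out ...]
167, 166, 161, 172, 160, 146, 158, 153, 145, 150, 126, 129, 249, 281, 167, 136, 138, 150, 149, 121, 92, 119, 177, 214, 228, 214, 619, 583, 588, 597, 590, 594, 592, 585, 597, 593, 579, 589]
scene [([438, 237], [0.6996, 0.1753], [0.6859, 0.2156]), ([434, 248], [0.7093, 0.1266], [0.6959, 0.1655]), ([354, 264], [0.5468, -0.0482], [0.5283, -0.0149]), ([337, 220], [0.409, 0.087], [0.3861, 0.1246]), ([415, 202], [0.5714, 0.2858], [0.5537, 0.3297])]
top [([289, 253], [0.5322, -0.021], [0.5501, -0.0214]), ([255, 306], [0.3905, 0.0879], [0.4044, 0.0906]), ([178, 256], [0.5685, 0.2861], [0.5874, 0.2944]), ([190, 234], [0.6329, 0.2503], [0.6537, 0.2577]), ([216, 209], [0.7042, 0.1722], [0.727, 0.1773])]
```

```bash
cat >> h.py <<'E'
def tool(h,b,flip=0):
    "tool pointing heading h, b below horizontal (deg); jaws horizontal"
    h,b=np.radians([h,b]);x=np.array([np.cos(h)*np.cos(b),np.sin(h)*np.cos(b),-np.sin(b)])
    z=np.array([-np.sin(h),np.cos(h),0])*(-1 if flip else 1);return np.c_[x,np.cross(z,x),z]
def plan(p,R,N=0,show=1,p0=None,R0=None):
    s=read_state();p0=s["tool_pos"] if p0 is None else p0;R0=Ro.from_rotvec(s["tcp_rot"]).as_matrix() if R0 is None else R0
    rv=Ro.from_matrix(R0.T@R).as_rotvec();D=R0.T@(np.asarray(p)-p0)
    n=max(np.linalg.norm(D)/.0417,np.degrees(np.linalg.norm(rv))/7.1,N);n=int(np.ceil(n/5)*5)
    M=sum(Ro.from_rotvec(rv/n*k).as_matrix() for k in range(n));v=np.linalg.solve(M,D)*100
    if show:print("rows",n,"calls",n//5,"off",v.round(2).tolist(),"rot",np.degrees(rv/n).round(2).tolist(),"tot deg",np.degrees(rv).round(0))
    return n,v,rv
def st():
    s=read_state();R=Ro.from_rotvec(s["tcp_rot"]).as_matrix();print("t",round(s["time"],2),"p",s["tool_pos"].round(4),"x",R[:,0].round(3),"z",R[:,2].round(3),"q",s["q"].round(3),"F",s["wrist_force"].round(1),"w",round(s["width"],3))
E
python3 - <<'E'
from h import *
st()
for f in(0,1): 
    for h in (85,):
        for N in (20,):plan([.61,-.36,.26],tool(h,12,f),N)
E
```

```text
t 0.1 p [ 0.1998 -0.644   0.23  ] x [-0.001  0.002 -1.   ] z [ 0.296 -0.955 -0.002] q [-1.307  0.265  1.605 -0.     1.274 -0.037] F [ 0.   0.1 -0.3] w 0.999
rows 20 calls 4 off [-0.18, 1.15, -2.64] rot [4.61, 3.72, -2.5] tot deg [ 92.  74. -50.]
rows 20 calls 4 off [1.45, 2.35, 0.6] rot [-2.83, 2.28, 3.4] tot deg [-57.  46.  68.]
```

```bash
python3 - <<'E'
from h import *
for n,u,v,z in(("scene",222,412,.01),("scene",214,358,.196),("scene",213,358,.14),("top",487,232,.1),("scene",299,370,.048),("scene",238,348,0),("scene",237,285,.01),("scene",405,448,0),("scene",364,432,0),("scene",303,271,0),("scene",407,317,.02)):print(n,u,v,ray(n,u,v,z).round(3))
E
```

```text
scene 222 412 [ 0.516 -0.594  0.01 ]
scene 214 358 [ 0.514 -0.579  0.196]
scene 213 358 [ 0.479 -0.552  0.14 ]
top 487 232 [ 0.486 -0.564  0.1  ]
scene 299 370 [ 0.618 -0.428  0.048]
scene 238 348 [ 0.43  -0.426  0.   ]
scene 237 285 [ 0.299 -0.262  0.01 ]
scene 405 448 [ 0.91 -0.45  0.  ]
scene 364 432 [ 0.815 -0.463  0.   ]
scene 303 271 [ 0.419 -0.115  0.   ]
scene 407 317 [ 0.753 -0.129  0.02 ]
```

```bash
python3 - <<'E'
from h import *
plan([.61,-.36,.30],tool(85,12,1),20)
E
```

```text
rows 20 calls 4 off [1.28, 2.47, 0.54] rot [-2.83, 2.28, 3.4] tot deg [-57.  46.  68.]
```

Emit:
carry_out(offset=[[1.28,2.47,0.54],[1.28,2.47,0.54],[1.28,2.47,0.54],[1.28,2.47,0.54],[1.28,2.47,0.54]], delta_rot=[[-2.83,2.28,3.4],[-2.83,2.28,3.4],[-2.83,2.28,3.4],[-2.83,2.28,3.4],[-2.83,2.28,3.4]])

```text
time: 0.52
tool_pos: [0.3289, -0.6148, 0.1804]
tcp_rot: [1.074, 1.388, -0.49]
wrist_force: [-0.7, -1.4, -0.2]
width: 1.002
```

Emit:
carry_out(offset=[[1.28,2.47,0.54],[1.28,2.47,0.54],[1.28,2.47,0.54],[1.28,2.47,0.54],[1.28,2.47,0.54]], delta_rot=[[-2.83,2.28,3.4],[-2.83,2.28,3.4],[-2.83,2.28,3.4],[-2.83,2.28,3.4],[-2.83,2.28,3.4]])

```text
time: 0.93
tool_pos: [0.4513, -0.5456, 0.1731]
tcp_rot: [1.122, 1.389, 0.005]
wrist_force: [0.0, 0.8, 0.2]
width: 1.0
```

Emit:
carry_out(offset=[[1.28,2.47,0.54],[1.28,2.47,0.54],[1.28,2.47,0.54],[1.28,2.47,0.54],[1.28,2.47,0.54]], delta_rot=[[-2.83,2.28,3.4],[-2.83,2.28,3.4],[-2.83,2.28,3.4],[-2.83,2.28,3.4],[-2.83,2.28,3.4]])

```text
time: 1.35
tool_pos: [0.5497, -0.4535, 0.2139]
tcp_rot: [1.131, 1.341, 0.501]
wrist_force: [0.1, -0.0, -0.3]
width: 1.002
```

Emit:
carry_out(offset=[[1.28,2.47,0.54],[1.28,2.47,0.54],[1.28,2.47,0.54],[1.28,2.47,0.54],[1.28,2.47,0.54]], delta_rot=[[-2.83,2.28,3.4],[-2.83,2.28,3.4],[-2.83,2.28,3.4],[-2.83,2.28,3.4],[-2.83,2.28,3.4]])

```text
time: 1.77
tool_pos: [0.6103, -0.3594, 0.2993]
tcp_rot: [1.099, 1.244, 0.99]
wrist_force: [0.4, 0.1, -0.3]
width: 0.999
```

```bash
python3 - <<'E'
from h import *
st()
p,d=read_camera("top");np.savez("pics/top1.npz",p=p,d=d)
cv2.imwrite("pics/top1.png",p[:,:,::-1])
E
```

```text
t 1.77 p [ 0.6103 -0.3594  0.2993] x [ 0.083  0.975 -0.207] z [ 0.996 -0.085  0.001] q [-0.904  0.852  1.11   0.964  2.191 -0.684] F [ 0.4  0.1 -0.3] w 0.999
```

View pics/top1.png

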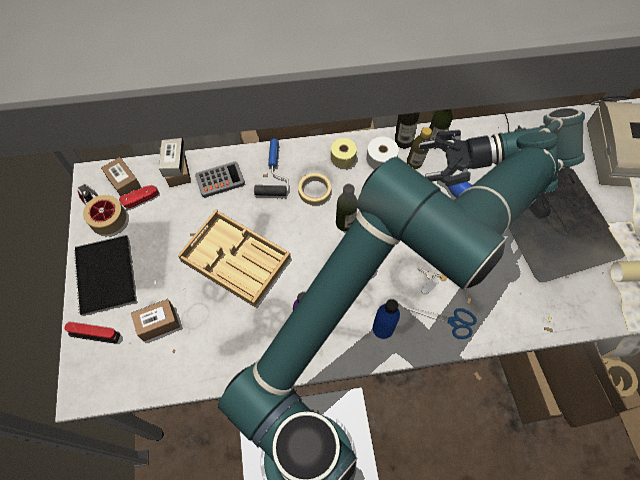

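```bash
python3 - <<'E'
from h import *
p,d=read_camera("scene");np.savez("pics/scene1.npz",p=p,d=d)
a=np.load("pics/scene0.npz");df=np.abs(p.astype(int)-a["p"]).sum(2)>120
print([cv2.boundingRect(k) for k in cv2.findContours(df.astype(np.uint8),0,2)[0] if cv2.contourArea(k)>25])
cv2.imwrite("pics/scene1.png",p[:,:,::-1])
E
```

```text
[(80, 383, 17, 18), (295, 286, 31, 35), (152, 261, 174, 199), (242, 233, 13, 36)]
```

View pics/scene1.png

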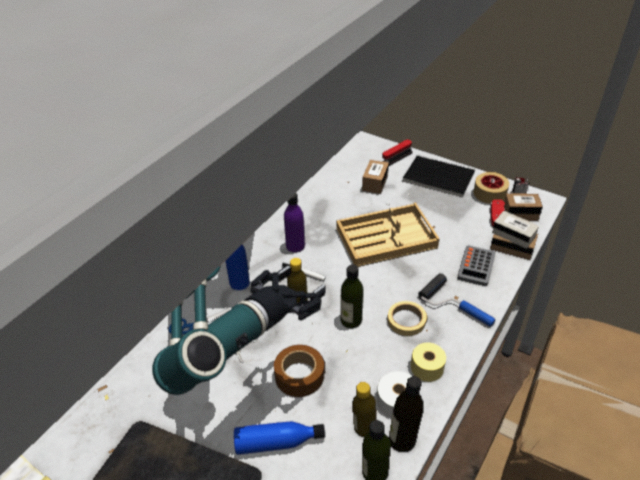

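The move's arc dipped lower than I intended and knocked over the blue look-alike bottle: it stood at scene (220,390) and now lies at (280,437). Everything else is untouched. I'll finish the packing on checked, higher paths and decide afterwards about standing it back up. Next I measure the long bottle's label from the top view.

```bash
python3 - <<'E'
from h import *
a=np.load("pics/top1.npz");p=a["p"]
c=np.array([.627,-.2015])
for z in(.03,.045,.06,.075):
    u,v=proj("top",np.r_[c,z]);print(z,round(float(u),1),round(float(v),1),p[int(round(v)),int(u)-14:int(u)+15].tolist() if z==.045 else p[int(round(v)),int(u)-14:int(u)+15].sum(1).tolist())
# combined top crop + scene crop
s=np.load("pics/scene1.npz")["p"]
A=cv2.resize(p[165:245,310:390,::-1],(400,400),interpolation=cv2.INTER_CUBIC);B=cv2.resize(s[255:335,320:400,::-1],(400,400),interpolation=cv2.INTER_CUBIC)
I=np.hstack([A,B]).astype(float);cv2.imwrite("pics/crop2.png",(255*(I/255)**.6).astype(np.uint8))
E
```

```text
0.03 346.5 216.9 [621, 632, 668, 707, 0, 29, 43, 34, 70, 49, 36, 64, 51, 123, 211, 193, 187, 233, 211, 208, 216, 222, 225, 187, 354, 504, 497, 506, 525]
0.045 346.7 214.4 [[215, 208, 203], [220, 214, 207], [220, 217, 209], [231, 225, 219], [48, 46, 34], [10, 11, 0], [12, 22, 3], [25, 33, 23], [27, 24, 11], [19, 24, 11], [35, 34, 22], [16, 22, 6], [25, 28, 19], [19, 21, 11], [13, 16, 0], [18, 28, 5], [17, 16, 1], [9, 16, 0], [20, 26, 13], [55, 56, 43], [46, 51, 39], [86, 83, 73], [84, 80, 71], [74, 72, 60], [84, 81, 69], [155, 149, 137], [159, 152, 137], [166, 160, 145], [203, 193, 179]]
0.06 347.0 211.8 [623, 645, 667, 204, 14, 81, 78, 90, 72, 68, 58, 85, 56, 44, 87, 75, 66, 55, 77, 58, 80, 89, 203, 306, 582, 403, 533, 488, 108]
0.075 347.3 209.2 [608, 646, 640, 386, 39, 83, 88, 78, 89, 90, 108, 101, 104, 121, 121, 86, 112, 120, 70, 104, 109, 97, 72, 159, 598, 615, 167, 106, 111]
```

View pics/crop2.png

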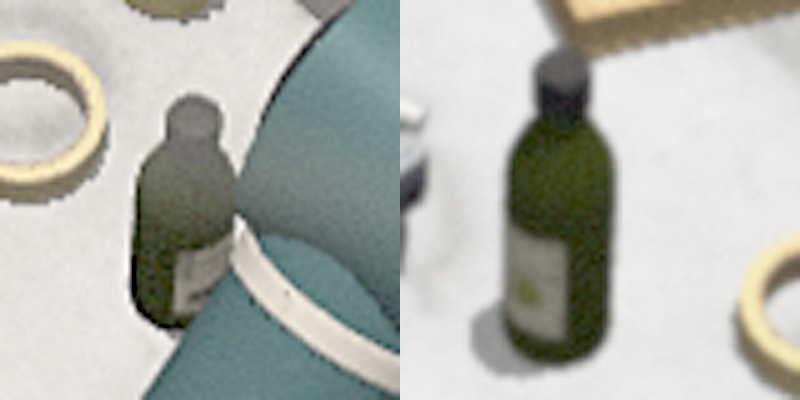

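Top crop: the label's left edge is at crop (175,280), and in the scene crop its right edge is at (565,290). Together they give a label about 150° wide, facing heading −127°. The tool therefore comes in with heading 52.5°.

```bash
cat >> h.py <<'E'
def chain(*tg):
    "targets (p,R,N): straight from one to the next, as seen from the rows to be written"
    s=read_state();p0=s["tool_pos"];R0=Ro.from_rotvec(s["tcp_rot"]).as_matrix()
    for p,R,N in tg:
        n,v,rv=plan(p,R,N,1,p0,R0);v=v.round(2);w=np.radians(np.degrees(rv/n).round(2));zs=[]
        for k in range(n):p0=p0+R0@v/100;R0=R0@Ro.from_rotvec(w).as_matrix();zs.append(p0.round(3))
        print("   mid",zs[n//2-1],"end",zs[-1])
E
python3 - <<'E'
from h import *
T=tool(52.5,12,1);d=T[:,0];g=np.array([.627,-.2015,.186])
chain((g-.11*d+[0,0,.08],T,10),(g-.09*d,T,5),(g+.02*d,T,5))
E
```

```text
rows 10 calls 2 off [0.51, -0.0, -0.72] rot [0.7, -3.2, 0.01] tot deg [  7. -32.   0.]
   mid [ 0.582 -0.326  0.295] end [ 0.562 -0.287  0.289]
rows 5 calls 1 off [0.74, -1.57, -0.01] rot [-0.01, -0.0, -0.0] tot deg [-0. -0. -0.]
   mid [ 0.566 -0.281  0.255] end [ 0.573 -0.271  0.205]
rows 5 calls 1 off [2.2, -0.0, 0.0] rot [-0.0, -0.0, -0.0] tot deg [-0. -0. -0.]
   mid [ 0.6   -0.237  0.196] end [ 0.639 -0.186  0.182]
```

Emit:
carry_out(offset=[[0.51,0,-0.72],[0.51,0,-0.72],[0.51,0,-0.72],[0.51,0,-0.72],[0.51,0,-0.72]], delta_rot=[[0.7,-3.2,0],[0.7,-3.2,0],[0.7,-3.2,0],[0.7,-3.2,0],[0.7,-3.2,0]])

```text
time: 2.28
tool_pos: [0.5787, -0.3294, 0.2934]
tcp_rot: [1.239, 1.051, 0.762]
wrist_force: [0.0, 0.3, 0.2]
width: 1.002
```

Emit:
carry_out(offset=[[0.51,0,-0.72],[0.51,0,-0.72],[0.51,0,-0.72],[0.51,0,-0.72],[0.51,0,-0.72]], delta_rot=[[0.7,-3.2,0],[0.7,-3.2,0],[0.7,-3.2,0],[0.7,-3.2,0],[0.7,-3.2,0]])

```text
time: 2.7
tool_pos: [0.5586, -0.2905, 0.2882]
tcp_rot: [1.354, 0.85, 0.541]
wrist_force: [-0.4, -0.5, 0.3]
width: 1.004
```

Emit:
carry_out(offset=[[0.74,-1.57,0],[0.74,-1.57,0],[0.74,-1.57,0],[0.74,-1.57,0],[0.74,-1.57,0]], delta_rot=[[0,0,0],[0,0,0],[0,0,0],[0,0,0],[0,0,0]])

```text
time: 3.12
tool_pos: [0.5722, -0.2744, 0.2018]
tcp_rot: [1.353, 0.853, 0.547]
wrist_force: [0.4, 0.3, 0.4]
width: 1.0
```

```bash
python3 - <<'E'
from h import *
st()
for n in("scene","top"):
    p,d=read_camera(n);np.savez(f"pics/{n}2.npz",p=p,d=d)
    if n=="scene":cv2.imwrite("pics/scene2.png",cv2.resize(p[200:400,200:440,::-1],(720,600),interpolation=cv2.INTER_CUBIC))
T=tool(52.5,12,1);d=T[:,0];g=np.array([.627,-.2015,.186])
chain((g+.02*d,T,10))
E
```

```text
t 3.12 p [ 0.5722 -0.2744  0.2018] x [ 0.598  0.773 -0.211] z [ 0.791 -0.612 -0.002] q [-1.018  0.548  1.839  1.163  1.653 -0.87 ] F [0.4 0.3 0.4] w 1.0
rows 10 calls 2 off [1.11, 0.05, 0.01] rot [-0.05, 0.01, 0.01] tot deg [-0.  0.  0.]
   mid [ 0.605 -0.23   0.191] end [ 0.639 -0.186  0.181]
```

View pics/scene2.png

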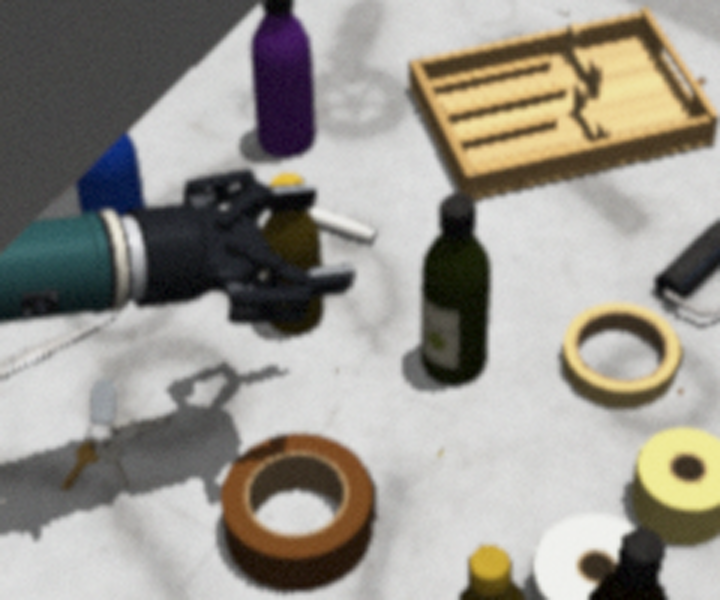

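Emit:
carry_out(offset=[[1.1,0.05,0],[1.1,0.05,0],[1.1,0.05,0],[1.1,0.05,0],[1.1,0.05,0]], delta_rot=[[0,0,0],[0,0,0],[0,0,0],[0,0,0],[0,0,0]])

```text
time: 3.63
tool_pos: [0.6059, -0.2304, 0.1962]
tcp_rot: [1.35, 0.852, 0.547]
wrist_force: [0.4, -0.1, -0.5]
width: 1.002
```

Emit:
carry_out(offset=[[1.1,0.05,0],[1.1,0.05,0],[1.1,0.05,0],[1.1,0.05,0],[1.1,0.05,0]], delta_rot=[[0,0,0],[0,0,0],[0,0,0],[0,0,0],[0,0,0]])

```text
time: 4.05
tool_pos: [0.6388, -0.1876, 0.1863]
tcp_rot: [1.352, 0.852, 0.547]
wrist_force: [0.1, -0.5, 0.5]
width: 1.003
```

Emit:
carry_out(offset=[[0,0,0],[0,0,0],[0,0,0],[0,0,0],[0,0,0]], delta_rot=[[0,0,0],[0,0,0],[0,0,0],[0,0,0],[0,0,0]], fingers=-1, newtons=90)

```text
time: 4.47
tool_pos: [0.638, -0.1891, 0.1867]
tcp_rot: [1.352, 0.851, 0.547]
wrist_force: [-1.2, 1.3, 0.7]
width: 0.328
```

Emit:
carry_out(offset=[[0,0,0],[0,0,0],[0,0,0],[0,0,0],[0,0,0]], delta_rot=[[0,0,0],[0,0,0],[0,0,0],[0,0,0],[0,0,0]])

```text
time: 4.88
tool_pos: [0.6381, -0.1887, 0.1866]
tcp_rot: [1.352, 0.851, 0.547]
wrist_force: [-2.2, 1.1, 2.2]
width: 0.321
```

```bash
python3 - <<'E'
from h import *
st()
s=read_state();R=Ro.from_rotvec(s["tcp_rot"]).as_matrix()
p0=s["tool_pos"]
# lift straight, then swing to over tray heading 49.5, then pitch. bottle axis tilt 12deg preserved
yaw=49.5;t=np.radians(yaw);tx=np.array([np.cos(t),np.sin(t),0]);ty=np.array([-np.sin(t),np.cos(t),0]);o=np.array([.5555,.129,0])
f=o+tx*(-.117+.004)+ty*.042   # foot end under bed
print("foot xy",f,"cap grasp final",f+tx*.186)
c0=f+tx*.06
chain((p0+[0,0,.12],R,5),(np.r_[c0[:2],.36],tool(yaw,12,1),20))
E
```

```text
t 4.88 p [ 0.6381 -0.1887  0.1866] x [ 0.599  0.773 -0.211] z [ 0.791 -0.612 -0.   ] q [-0.856  0.536  1.901  1.284  1.534 -0.881] F [-2.2  1.1  2.2] w 0.321
foot xy [0.45017532 0.07035094 0.        ] cap grasp final [0.57097266 0.21178645 0.        ]
rows 5 calls 1 off [-0.51, 2.35, -0.0] rot [0.0, 0.0, 0.0] tot deg [0. 0. 0.]
   mid [ 0.638 -0.189  0.235] end [ 0.638 -0.189  0.307]
rows 20 calls 4 off [0.64, 0.41, -1.54] rot [0.03, -0.13, 0.01] tot deg [ 1. -3.  0.]
   mid [ 0.562 -0.037  0.334] end [0.488 0.116 0.36 ]
```

Emit:
carry_out(offset=[[-0.2,0.9,0],[-0.5,2.35,0],[-0.6,2.8,0],[-0.7,3.3,0],[-0.5,2.35,0]], delta_rot=[[0,0,0],[0,0,0],[0,0,0],[0,0,0],[0,0,0]], newtons=115)

```text
time: 5.3
tool_pos: [0.6386, -0.1886, 0.3081]
tcp_rot: [1.351, 0.851, 0.546]
wrist_force: [-0.1, -0.7, -1.7]
width: 0.312
```

Emit:
carry_out(offset=[[0.64,0.41,-1.54],[0.64,0.41,-1.54],[0.64,0.41,-1.54],[0.64,0.41,-1.54],[0.64,0.41,-1.54]], delta_rot=[[0,-0.13,0],[0,-0.13,0],[0,-0.13,0],[0,-0.13,0],[0,-0.13,0]])

```text
time: 5.72
tool_pos: [0.5991, -0.1122, 0.3187]
tcp_rot: [1.353, 0.844, 0.537]
wrist_force: [0.7, -0.4, -2.9]
width: 0.318
```

Emit:
carry_out(offset=[[0.64,0.41,-1.54],[0.64,0.41,-1.54],[0.64,0.41,-1.54],[0.64,0.41,-1.54],[0.64,0.41,-1.54]], delta_rot=[[0,-0.13,0],[0,-0.13,0],[0,-0.13,0],[0,-0.13,0],[0,-0.13,0]])

```text
time: 6.13
tool_pos: [0.5611, -0.0362, 0.3317]
tcp_rot: [1.355, 0.834, 0.529]
wrist_force: [0.1, 0.7, -2.6]
width: 0.315
```

Emit:
carry_out(offset=[[0.64,0.41,-1.54],[0.64,0.41,-1.54],[0.64,0.41,-1.54],[0.64,0.41,-1.54],[0.64,0.41,-1.54]], delta_rot=[[0,-0.13,0],[0,-0.13,0],[0,-0.13,0],[0,-0.13,0],[0,-0.13,0]])

```text
time: 6.55
tool_pos: [0.5239, 0.0401, 0.3446]
tcp_rot: [1.357, 0.825, 0.521]
wrist_force: [0.0, -0.1, -2.3]
width: 0.312
```

Emit:
carry_out(offset=[[0.64,0.41,-1.54],[0.64,0.41,-1.54],[0.64,0.41,-1.54],[0.64,0.41,-1.54],[0.64,0.41,-1.54]], delta_rot=[[0,-0.13,0],[0,-0.13,0],[0,-0.13,0],[0,-0.13,0],[0,-0.13,0]])

```text
time: 6.97
tool_pos: [0.4875, 0.1168, 0.3571]
tcp_rot: [1.359, 0.816, 0.512]
wrist_force: [-0.2, -0.4, -2.5]
width: 0.317
```

```bash
python3 - <<'E'
from h import *
st()
P={}
for n in("scene","top"):
    p,d=read_camera(n);np.savez(f"pics/{n}3.npz",p=p,d=d);P[n]=p
A=cv2.resize(P["top"][130:330,170:370,::-1],(400,400),interpolation=cv2.INTER_CUBIC);B=cv2.resize(P["scene"][130:330,240:440,::-1],(400,400),interpolation=cv2.INTER_CUBIC)
I=np.hstack([A,B])/255.;cv2.imwrite("pics/crop3.png",(255*I**.6).astype(np.uint8))
E
```

```text
t 6.97 p [0.4875 0.1168 0.3571] x [ 0.634  0.744 -0.213] z [ 0.762 -0.647  0.009] q [-0.57  -0.356  2.484  1.457  1.344 -0.539] F [-0.2 -0.4 -2.5] w 0.317
```

View pics/crop3.png

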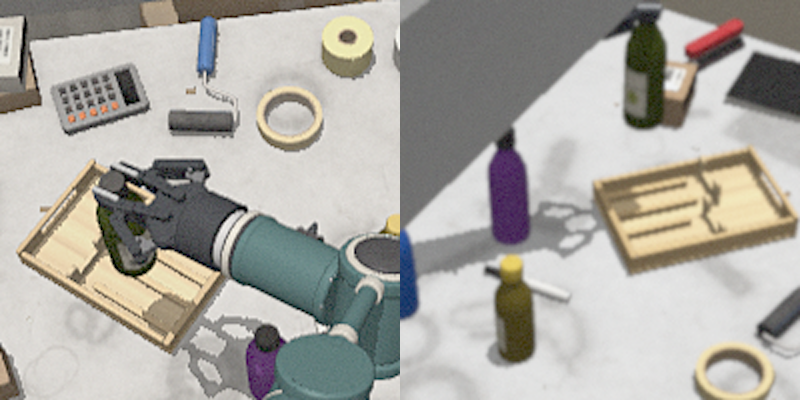

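```bash
cat >> h.py <<'E'
yaw=49.5;_t=np.radians(yaw);tx=np.array([np.cos(_t),np.sin(_t),0]);ty=np.array([-np.sin(_t),np.cos(_t),0]);o=np.array([.5555,.129,0])
def lay(fx,y,L,z,b):
    "TCP pose for a bottle lying with foot fx beyond the heel board, bed y, gripped L from foot, axis height z, grip angle b"
    T=tool(yaw,90+b,1);return o+tx*(-.117+fx+L)+ty*y+np.array([0,0,z])+.02*T[:,0],T
E
python3 - <<'E'
from h import *
p,T=lay(.005,.042,.190,.13,12)
chain((p,T,25))
E
```

```text
rows 25 calls 5 off [1.22, -0.16, 0.01] rot [0.03, 0.01, -3.59] tot deg [  1.   0. -90.]
   mid [0.559 0.202 0.265] end [0.57  0.213 0.111]
```

Emit:
carry_out(offset=[[1.22,-0.16,0.01],[1.22,-0.16,0.01],[1.22,-0.16,0.01],[1.22,-0.16,0.01],[1.22,-0.16,0.01]], delta_rot=[[0.03,0,-3.59],[0.03,0,-3.59],[0.03,0,-3.59],[0.03,0,-3.59],[0.03,0,-3.59]])

```text
time: 7.48
tool_pos: [0.5248, 0.157, 0.3301]
tcp_rot: [1.203, 1.007, 0.265]
wrist_force: [-1.1, -0.7, -4.0]
width: 0.313
```

Emit:
carry_out(offset=[[1.22,-0.16,0.01],[1.22,-0.16,0.01],[1.22,-0.16,0.01],[1.22,-0.16,0.01],[1.22,-0.16,0.01]], delta_rot=[[0.03,0,-3.59],[0.03,0,-3.59],[0.03,0,-3.59],[0.03,0,-3.59],[0.03,0,-3.59]])

```text
time: 7.9
tool_pos: [0.5534, 0.19, 0.2867]
tcp_rot: [1.03, 1.18, 0.018]
wrist_force: [-0.3, -0.2, -2.1]
width: 0.313
```

Emit:
carry_out(offset=[[1.22,-0.16,0.01],[1.22,-0.16,0.01],[1.22,-0.16,0.01],[1.22,-0.16,0.01],[1.22,-0.16,0.01]], delta_rot=[[0.03,0,-3.59],[0.03,0,-3.59],[0.03,0,-3.59],[0.03,0,-3.59],[0.03,0,-3.59]])

```text
time: 8.32
tool_pos: [0.5721, 0.2109, 0.2319]
tcp_rot: [0.838, 1.331, -0.231]
wrist_force: [0.0, -0.3, -3.1]
width: 0.313
```

Emit:
carry_out(offset=[[1.22,-0.16,0.01],[1.22,-0.16,0.01],[1.22,-0.16,0.01],[1.22,-0.16,0.01],[1.22,-0.16,0.01]], delta_rot=[[0.03,0,-3.59],[0.03,0,-3.59],[0.03,0,-3.59],[0.03,0,-3.59],[0.03,0,-3.59]])

```text
time: 8.73
tool_pos: [0.5793, 0.2181, 0.1714]
tcp_rot: [0.629, 1.459, -0.478]
wrist_force: [0.3, 1.1, -2.4]
width: 0.315
```

Emit:
carry_out(offset=[[1.22,-0.16,0.01],[1.22,-0.16,0.01],[1.22,-0.16,0.01],[1.22,-0.16,0.01],[1.22,-0.16,0.01]], delta_rot=[[0.03,0,-3.59],[0.03,0,-3.59],[0.03,0,-3.59],[0.03,0,-3.59],[0.03,0,-3.59]])

```text
time: 9.15
tool_pos: [0.5739, 0.2109, 0.1106]
tcp_rot: [0.403, 1.564, -0.722]
wrist_force: [0.2, -0.7, -3.1]
width: 0.317
```

```bash
python3 - <<'E'
from h import *
st()
P={}
for n in("scene","top"):
    p,d=read_camera(n);np.savez(f"pics/{n}4.npz",p=p,d=d);P[n]=p
A=cv2.resize(P["top"][180:320,170:310,::-1],(420,420),interpolation=cv2.INTER_CUBIC);B=cv2.resize(P["scene"][150:276,320:446,::-1],(378,378),interpolation=cv2.INTER_CUBIC)
B=cv2.copyMakeBorder(B,0,42,0,0,0)
I=np.hstack([A,B])/255.;cv2.imwrite("pics/crop4.png",(255*I**.6).astype(np.uint8))
W=cloud("scene",np.load("pics/scene4.npz")["d"]);G=P["scene"];
Q=W[150:276,320:446].reshape(-1,3);L=np.c_[(Q-o)@tx+.117,(Q-o)@ty,Q[:,2]]
m=(L[:,2]>.06)&(L[:,0]>-.05)&(L[:,0]<.16)&(abs(L[:,1]-.04)<.05)
L=L[m]
for a in np.arange(-.02,.16,.02):
    k=L[(L[:,0]>=a)&(L[:,0]<a+.02)]
    if len(k)>3:print(a.round(2),len(k),k.min(0).round(3),k.max(0).round(3))
E
```

```text
t 9.15 p [0.5739 0.2109 0.1106] x [-0.135 -0.159 -0.978] z [ 0.755 -0.655  0.002] q [ 0.368  0.365  1.72  -0.105  1.244  1.126] F [ 0.2 -0.7 -3.1] w 0.317
0.0 174 [0.001 0.008 0.087] [0.02  0.069 0.153]
0.02 141 [0.02  0.006 0.092] [0.04  0.058 0.149]
0.04 138 [0.04  0.006 0.099] [0.06  0.056 0.151]
0.06 137 [0.061 0.006 0.094] [0.08  0.058 0.151]
0.08 130 [0.08  0.005 0.096] [0.1   0.051 0.15 ]
0.1 133 [0.1   0.007 0.101] [0.12  0.056 0.152]
0.12 117 [0.12  0.006 0.1  ] [0.14  0.059 0.15 ]
0.14 66 [0.14  0.015 0.108] [0.159 0.047 0.147]
```

View pics/crop4.png

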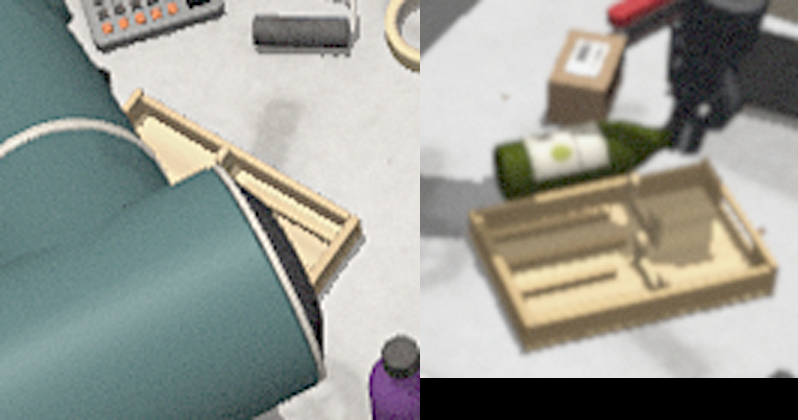

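```bash
cat >> h.py <<'E'
def tc(n,d):
    W=cloud(n,d);return np.stack([(W-o)@tx+.117,(W-o)@ty,W[...,2]],-1)
def axisfit(L,m,r):
    "least-squares circle centre (y,z) of known radius"
    from scipy.optimize import least_squares
    Q=L[m];f=least_squares(lambda c:np.hypot(Q[:,1]-c[0],Q[:,2]-c[1])-r,[Q[:,1].mean()+.015,Q[:,2].mean()-.015],loss="soft_l1",f_scale=.002);return f.x,np.std(f.fun)
E
python3 - <<'E'
from h import *
a=np.load("pics/scene4.npz");p,d=a["p"].astype(int),a["d"];L=tc("scene",d)
m=(L[...,2]>.085)&(L[...,0]>.0)&(abs(L[...,1]-.04)<.05)
for lo,hi in((.01,.035),(.035,.075),(.08,.11)):
    c,s=axisfit(L,m&(L[...,0]>lo)&(L[...,0]<hi),.029);print(lo,c.round(4),s.round(4))
c,s=axisfit(L,m&(L[...,0]>.01)&(L[...,0]<.11),.029)
k=m&(L[...,0]<.11);S=p.sum(2)
ang=np.degrees(np.arctan2(L[...,1]-c[0],L[...,2]-c[1]))
print("foot x 2pct",np.percentile(L[...,0][m&(L[...,2]<.15)],[0.5,2]))
for lo in(.03,.05,.07):
    q=k&(L[...,0]>lo)&(L[...,0]<lo+.015);print(lo,[(b,int(np.median(S[q&(ang>=b)&(ang<b+8)])) ) for b in range(-120,60,8) if (q&(ang>=b)&(ang<b+8)).sum()>1])
# tray walls from scene0
a=np.load("pics/scene0.npz");L0=tc("scene",a["d"]);m=(abs(L0[...,0]-.117)<.14)&(abs(L0[...,1])<.1)&(L0[...,2]>.028)&(L0[...,2]<.06)
X,Y=L0[...,0][m],L0[...,1][m]
for n,V in(("x",X),("y",Y)):
    h,e=np.histogram(V,np.arange(-.11,.28,.004));print(n,[(round(e[i],3),int(h[i])) for i in range(len(h)) if h[i]>12])
E
```

```text
0.01 [0.0424 0.1149] 0.0032
0.035 [0.0409 0.1163] 0.0036
0.08 [0.041 0.117] 0.003
foot x 2pct [0.00343968 0.00493185]
0.03 [(-120, 267), (-112, 114), (-104, 59), (-96, 35), (-88, 60), (-80, 119), (-72, 305), (-64, 394), (-56, 490), (-48, 570), (-40, 622), (-32, 660), (-24, 678), (-16, 635), (-8, 639), (0, 615), (8, 550), (16, 440), (24, 508)]
0.05 [(-120, 339), (-112, 209), (-104, 43), (-96, 55), (-88, 51), (-80, 93), (-72, 284), (-64, 447), (-56, 463), (-48, 400), (-40, 369), (-32, 425), (-24, 535), (-16, 663), (-8, 647), (0, 538), (8, 565), (16, 352), (24, 463)]
0.07 [(-120, 363), (-112, 147), (-104, 52), (-96, 35), (-88, 52), (-80, 124), (-72, 309), (-64, 401), (-56, 497), (-48, 528), (-40, 605), (-32, 654), (-24, 626), (-16, 639), (-8, 388), (0, 542), (8, 553)]
x [(np.float64(-0.014), 56), (np.float64(-0.01), 59), (np.float64(-0.006), 50), (np.float64(0.006), 13), (np.float64(0.126), 24), (np.float64(0.13), 29), (np.float64(0.134), 21), (np.float64(0.15), 13), (np.float64(0.154), 32), (np.float64(0.158), 23), (np.float64(0.234), 18), (np.float64(0.238), 69), (np.float64(0.242), 55), (np.float64(0.246), 13)]
y [(np.float64(-0.094), 14), (np.float64(-0.09), 101), (np.float64(-0.086), 114), (np.float64(-0.082), 48), (np.float64(-0.078), 28), (np.float64(-0.074), 16), (np.float64(-0.07), 13), (np.float64(-0.022), 13), (np.float64(-0.018), 13), (np.float64(0.006), 16), (np.float64(0.014), 16), (np.float64(0.062), 16), (np.float64(0.07), 18), (np.float64(0.074), 30), (np.float64(0.078), 76), (np.float64(0.082), 77), (np.float64(0.086), 33)]
```

Bottle is horizontal above the tray at scene crop (560,155), label up: its lower edge is at −74° against an expected −75°. The grip is holding. Lowering.

```bash
sed -i 's/o=np.array(\[.5555,.129,0\])/o=np.array([.5555,.129,0])-.003*tx-.001*ty/' h.py; python3 - <<'E'
from h import *
s=read_state();R=Ro.from_rotvec(s["tcp_rot"]).as_matrix();p=s["tool_pos"]
chain((p+[0,0,-.06],R,10),(p+[0,0,-.072],R,10)); print("tool axes of -tx 1cm",(R.T@-tx).round(3), "down",(R.T@[0,0,-1]).round(3))
E
```

```text
rows 10 calls 2 off [0.59, 0.13, 0.0] rot [0.0, 0.0, 0.0] tot deg [0. 0. 0.]
   mid [0.572 0.211 0.077] end [0.572 0.211 0.047]
rows 10 calls 2 off [0.11, 0.02, 0.0] rot [0.0, 0.0, 0.0] tot deg [0. 0. 0.]
   mid [0.572 0.211 0.042] end [0.572 0.211 0.036]
tool axes of -tx 1cm [ 0.211 -0.977  0.006] down [0.977 0.211 0.001]
```

Emit:
carry_out(offset=[[0.59,0.13,0],[0.59,0.13,0],[0.59,0.13,0],[0.59,0.13,0],[0.59,0.13,0]], delta_rot=[[0,0,0],[0,0,0],[0,0,0],[0,0,0],[0,0,0]])

```text
time: 9.67
tool_pos: [0.5736, 0.2104, 0.0815]
tcp_rot: [0.405, 1.562, -0.719]
wrist_force: [-0.2, -0.2, -2.8]
width: 0.314
```

Emit:
carry_out(offset=[[0.59,0.13,0],[0.59,0.13,0],[0.59,0.13,0],[0.59,0.13,0],[0.39,0.08,0]], delta_rot=[[0,0,0],[0,0,0],[0,0,0],[0,0,0],[0,0,0]])

```text
time: 10.08
tool_pos: [0.5733, 0.2107, 0.0522]
tcp_rot: [0.403, 1.564, -0.72]
wrist_force: [0.0, -0.1, -3.4]
width: 0.312
```

Emit:
carry_out(offset=[[0.1,0.02,0],[0.1,0.02,0],[0.1,0.02,0],[0.1,0.02,0],[0.1,0.02,0]], delta_rot=[[0,0,0],[0,0,0],[0,0,0],[0,0,0],[0,0,0]])

```text
time: 10.5
tool_pos: [0.574, 0.2109, 0.0484]
tcp_rot: [0.404, 1.563, -0.719]
wrist_force: [-0.3, -0.1, -3.4]
width: 0.315
```

```bash
python3 - <<'E'
from h import *
st()
p,d=read_camera("scene");np.savez("pics/scene5.npz",p=p,d=d);L=tc("scene",d)
m=(L[...,2]>.04)&(abs(L[...,1]-.03)<.05)
for lo,hi in((.01,.035),(.035,.075),(.08,.11)):
    k=m&(L[...,0]>lo)&(L[...,0]<hi)&(L[...,2]>.043);c,s=axisfit(L,k,.029);print(lo,c.round(4),s.round(4),"ztop",np.percentile(L[...,2][k],97).round(4))
print("foot",np.percentile(L[...,0][m&(L[...,2]>.05)&(L[...,0]>-.02)],[.5,1,2]))
E
```

```text
t 10.5 p [0.574  0.2109 0.0484] x [-0.133 -0.158 -0.979] z [ 0.756 -0.654  0.003] q [ 0.368  0.429  1.758 -0.11   1.139  1.137] F [-0.3 -0.1 -3.4] w 0.315
0.01 [0.0431 0.0514] 0.0037 ztop 0.0821
0.035 [0.0419 0.0533] 0.0037 ztop 0.0859
0.08 [0.0409 0.0548] 0.0038 ztop 0.086
foot [0.01255132 0.0223507  0.04186665]
```

Emit:
carry_out(offset=[[0.1,0.02,0],[0.1,0.02,0],[0.1,0.02,0],[0.1,0.02,0],[0.1,0.02,0]], delta_rot=[[0,0,0],[0,0,0],[0,0,0],[0,0,0],[0,0,0]])

```text
time: 10.97
tool_pos: [0.5735, 0.2107, 0.043]
tcp_rot: [0.403, 1.563, -0.72]
wrist_force: [-0.5, 0.2, -1.8]
width: 0.311
```

Emit:
carry_out(offset=[[0.08,0.02,0],[0.08,0.02,0],[0.08,0.02,0],[0.08,0.02,0],[0.08,0.02,0]], delta_rot=[[0,0,0],[0,0,0],[0,0,0],[0,0,0],[0,0,0]])

```text
time: 11.38
tool_pos: [0.5731, 0.2111, 0.0391]
tcp_rot: [0.404, 1.564, -0.72]
wrist_force: [-4.8, 1.8, 2.1]
width: 0.313
```

Emit:
carry_out(offset=[[0.04,0.01,-0.04],[0.04,0.01,-0.04],[0.04,0.01,-0.04],[0.04,0.01,-0.04],[0.04,0.01,-0.04]], delta_rot=[[0,0,0],[0,0,0],[0,0,0],[0,0,0],[0,0,0]])

```text
time: 11.8
tool_pos: [0.5725, 0.212, 0.0366]
tcp_rot: [0.403, 1.563, -0.719]
wrist_force: [-1.6, -0.4, -1.6]
width: 0.314
```

Emit:
carry_out(offset=[[0.02,-0.1,0],[0.02,-0.1,0],[0.02,-0.1,0],[0.02,-0.1,0],[0.02,-0.1,0]], delta_rot=[[0,0,0],[0,0,0],[0,0,0],[0,0,0],[0,0,0]])

```text
time: 12.22
tool_pos: [0.5693, 0.2081, 0.037]
tcp_rot: [0.403, 1.562, -0.719]
wrist_force: [0.4, -0.3, -2.8]
width: 0.314
```

```bash
cat > chk.py <<'E'
from h import *
import sys
i,y,r=sys.argv[1],float(sys.argv[2]),float(sys.argv[3])
st()
p,d=read_camera("scene");np.savez(f"pics/scene{i}.npz",p=p,d=d);L=tc("scene",d)
for lo in(0,.02,.04,.06,.08):
    k=(abs(L[...,1]-y)<.045)&(L[...,2]>.045)&(L[...,0]>lo)&(L[...,0]<lo+.02)
    print(lo,"ztop",np.percentile(L[...,2][k],[90,97]).round(4),"fit",axisfit(L,k,r)[0].round(4))
B=cv2.resize(p[180:280,320:450,::-1],(780,600),interpolation=cv2.INTER_CUBIC)/255.;cv2.imwrite(f"pics/s{i}.png",(255*B**.6).astype(np.uint8))
E
python3 chk.py 6 .035 .029
```

```text
t 12.22 p [0.5693 0.2081 0.037 ] x [-0.132 -0.158 -0.979] z [ 0.756 -0.654  0.003] q [ 0.367  0.434  1.776 -0.112  1.116  1.139] F [ 0.4 -0.3 -2.8] w 0.314
0 ztop [0.0711 0.0723] fit [0.0424 0.0403]
0.02 ztop [0.0712 0.0724] fit [0.0432 0.0412]
0.04 ztop [0.0727 0.074 ] fit [0.0429 0.0424]
0.06 ztop [0.0735 0.076 ] fit [0.0422 0.0431]
0.08 ztop [0.073  0.0751] fit [0.0416 0.0434]
```

View pics/s6.png

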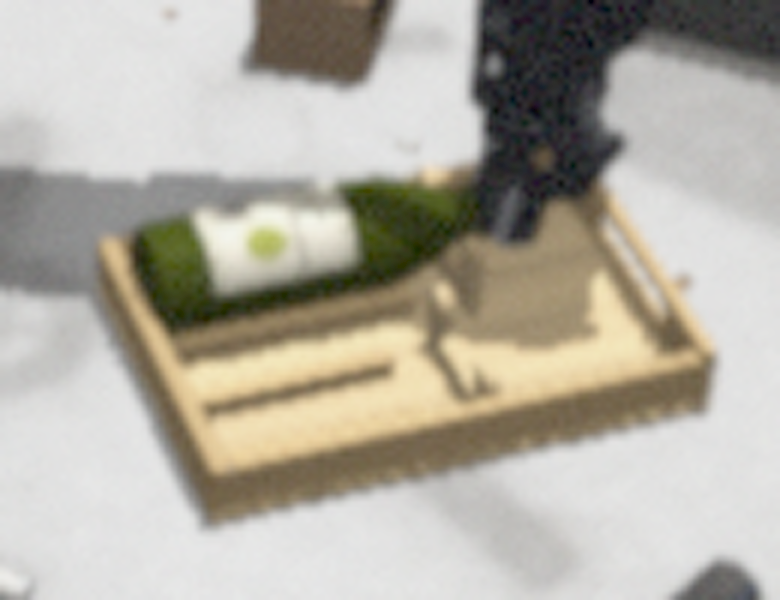

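Bottle lies in the long bed with its foot close to the heel (crop (150,280)) and its cap still slightly high in the grip. I'll lower the cap end a few mm more, then push back to the heel.

Emit:
carry_out(offset=[[0.06,0.01,0],[0.06,0.01,0],[0.06,0.01,0],[0.06,0.01,0],[0.06,0.01,0]], delta_rot=[[0,0,0],[0,0,0],[0,0,0],[0,0,0],[0,0,0]])

```text
time: 12.68
tool_pos: [0.5692, 0.2084, 0.0343]
tcp_rot: [0.404, 1.563, -0.719]
wrist_force: [1.3, 0.5, 0.3]
width: 0.313
```

Emit:
carry_out(offset=[[0.01,-0.05,0],[0.01,-0.05,0],[0.01,-0.05,0],[0.01,-0.05,0],[0.01,-0.05,0]], delta_rot=[[0,0,0],[0,0,0],[0,0,0],[0,0,0],[0,0,0]])

```text
time: 13.1
tool_pos: [0.5689, 0.208, 0.0346]
tcp_rot: [0.407, 1.561, -0.716]
wrist_force: [3.3, 6.6, -0.8]
width: 0.314
```

Emit:
carry_out(offset=[[0.04,0.01,0],[0.04,0.01,0],[0.04,0.01,0],[0.04,0.01,0],[0,0,0]], delta_rot=[[0,0,0],[0,0,0],[0,0,0],[0,0,0],[0,0,0]])

```text
time: 13.52
tool_pos: [0.569, 0.2081, 0.0338]
tcp_rot: [0.407, 1.561, -0.716]
wrist_force: [2.4, 5.9, 3.4]
width: 0.319
```

Emit:
carry_out(offset=[[0,0,0],[0,0,0],[0,0,0],[0,0,0],[0,0,0]], delta_rot=[[0,0,0],[0,0,0],[0,0,0],[0,0,0],[0,0,0]], fingers=-0.15, newtons=20)

```text
time: 13.93
tool_pos: [0.5666, 0.2058, 0.0317]
tcp_rot: [0.403, 1.564, -0.721]
wrist_force: [-0.0, 0.4, -0.8]
width: 0.425
```

Emit:
carry_out(offset=[[-0.5,-0.1,0],[-1,-0.2,0],[-2,-0.4,0],[-3,-0.6,0],[-3,-0.6,0]], delta_rot=[[0,0,0],[0,0,0],[0,0,0],[0,0,0],[0,0,0]])

```text
time: 14.35
tool_pos: [0.5669, 0.2069, 0.13]
tcp_rot: [0.402, 1.565, -0.721]
wrist_force: [0.4, 1.0, 0.2]
width: 0.425
```

```bash
python3 chk.py 7 .035 .029; python3 - <<'E'
from h import *
# plan a parking pose: high & back so that the top camera sees tray and short bottle
s=read_state();R=Ro.from_rotvec(s["tcp_rot"]).as_matrix();p=s["tool_pos"]
chain((p+[0,0,.2],R,10),([.45,-.40,.33],tool(22,35,1),20))
E
```

```text
t 14.35 p [0.5669 0.2069 0.13  ] x [-0.135 -0.159 -0.978] z [ 0.756 -0.654  0.002] q [ 0.366  0.332  1.724 -0.105  1.271  1.12 ] F [0.4 1.  0.2] w 0.425
0 ztop [0.0705 0.0737] fit [0.0445 0.0403]
0.02 ztop [0.0713 0.0746] fit [0.045  0.0415]
0.04 ztop [0.0711 0.0735] fit [0.0443 0.0418]
0.06 ztop [0.0718 0.0759] fit [0.0434 0.0421]
0.08 ztop [0.0721 0.0747] fit [0.044  0.0419]
rows 10 calls 2 off [-1.96, -0.4, 0.02] rot [0.0, 0.0, 0.0] tot deg [0. 0. 0.]
   mid [0.571 0.208 0.238] end [0.572 0.208 0.338]
rows 20 calls 4 off [-0.69, -2.34, 2.1] rot [1.34, -0.51, 3.25] tot deg [ 27. -10.  65.]
   mid [ 0.543 -0.103  0.403] end [ 0.451 -0.399  0.33 ]
```

```bash
python3 - <<'E'
from h import *
p,d=read_camera("top");np.savez("pics/top8.npz",p=p,d=d);s=np.load("pics/scene7.npz")["p"]
c=np.array([.4796,-.229]);u,v=proj("top",np.r_[c,.05]);print(u,v)
us,vs=proj("scene",np.r_[c,.05])
u,v,us,vs=map(int,(u,v,us,vs))
for z in(.03,.045,.06,.07):
    a,b=proj("top",np.r_[c,z]);print(z,round(float(a),1),int(round(b)),p[int(round(b)),int(a)-16:int(a)+17].sum(1).tolist())
A=cv2.resize(p[v-45:v+35,u-40:u+40,::-1],(400,400),interpolation=cv2.INTER_CUBIC);B=cv2.resize(s[vs-45:vs+35,us-40:us+40,::-1],(400,400),interpolation=cv2.INTER_CUBIC)
cv2.imwrite("pics/crop8.png",(255*(np.hstack([A,B])/255.)**.6).astype(np.uint8))
E
```

```text
365.7460179830571 258.1636692992291
0.03 365.2 261 [556, 561, 582, 571, 588, 631, 386, 39, 102, 81, 117, 92, 76, 83, 87, 88, 90, 87, 95, 91, 88, 102, 82, 105, 180, 320, 697, 618, 617, 620, 625, 627, 624]
0.045 365.6 259 [541, 539, 552, 550, 581, 612, 556, 41, 81, 89, 79, 116, 105, 104, 113, 114, 136, 118, 138, 133, 118, 96, 110, 64, 46, 134, 547, 651, 624, 621, 607, 622, 625]
0.06 366.0 257 [525, 543, 585, 572, 606, 663, 68, 59, 103, 134, 126, 150, 145, 138, 140, 129, 124, 143, 143, 129, 121, 97, 106, 70, 60, 242, 669, 622, 615, 619, 606, 603, 602]
0.07 366.4 255 [522, 557, 571, 570, 605, 634, 293, 59, 110, 149, 148, 147, 143, 147, 161, 157, 144, 148, 146, 92, 79, 89, 124, 92, 62, 163, 661, 648, 611, 620, 622, 619, 617]
```

View pics/crop8.png

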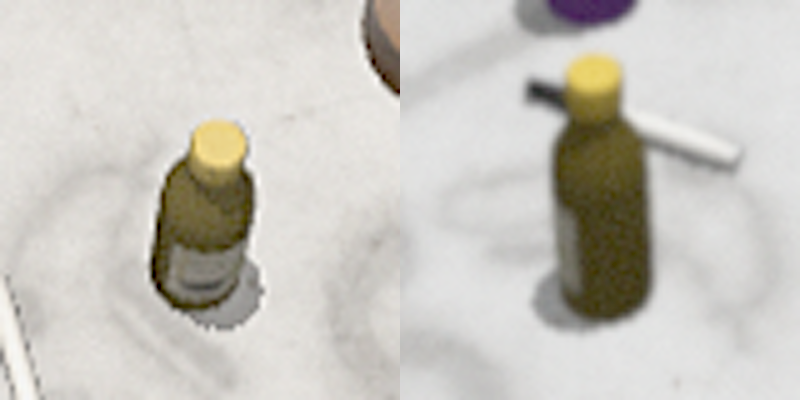

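Short bottle label: left edge in the top view at crop (172,270), right edge in the scene view at (581,260). It faces heading −158°. A direct grasp from that side would pass over the standing blue bottle. Instead I'll pick it by the cap from above, set it down in the free spot turned +28°, and regrasp it there as I did the long one.

```bash
python3 - <<'E'
from h import *
s=read_state();R=Ro.from_rotvec(s["tcp_rot"]).as_matrix();p=s["tool_pos"];D=tool(21.5,90,1)
chain((p+[0,0,.12],R,5),([.4796,-.229,.25],D,20),([.4796,-.229,.14],D,10))
E
```

```text
rows 5 calls 1 off [-2.35, -0.47, 0.02] rot [0.0, 0.0, 0.0] tot deg [0. 0. 0.]
   mid [0.572 0.209 0.185] end [0.572 0.209 0.256]
rows 20 calls 4 off [0.22, -1.67, 1.51] rot [1.37, 0.16, 0.55] tot deg [27.  3. 11.]
   mid [ 0.552 -0.016  0.262] end [ 0.479 -0.229  0.251]
rows 10 calls 2 off [1.11, 0.01, 0.0] rot [0.01, 0.0, -0.0] tot deg [ 0.  0. -0.]
   mid [ 0.479 -0.229  0.195] end [ 0.48  -0.229  0.14 ]
```

Emit:
carry_out(offset=[[-2.35,-0.47,0],[-2.35,-0.47,0],[-2.35,-0.47,0],[-2.35,-0.47,0],[-2.35,-0.47,0]], delta_rot=[[0,0,0],[0,0,0],[0,0,0],[0,0,0],[0,0,0]])

```text
time: 14.87
tool_pos: [0.5681, 0.2083, 0.2506]
tcp_rot: [0.404, 1.563, -0.72]
wrist_force: [0.4, 1.0, -0.0]
width: 0.422
```

Emit:
carry_out(offset=[[0.22,-1.67,1.51],[0.22,-1.67,1.51],[0.22,-1.67,1.51],[0.22,-1.67,1.51],[0.22,-1.67,1.51]], delta_rot=[[1.37,0.16,0.55],[1.37,0.16,0.55],[1.37,0.16,0.55],[1.37,0.16,0.55],[1.37,0.16,0.55]], fingers=0.4)

```text
time: 15.28
tool_pos: [0.5648, 0.0946, 0.255]
tcp_rot: [0.535, 1.522, -0.777]
wrist_force: [0.1, -0.2, 0.1]
width: 0.699
```

Emit:
carry_out(offset=[[0.22,-1.67,1.51],[0.22,-1.67,1.51],[0.22,-1.67,1.51],[0.22,-1.67,1.51],[0.22,-1.67,1.51]], delta_rot=[[1.37,0.16,0.55],[1.37,0.16,0.55],[1.37,0.16,0.55],[1.37,0.16,0.55],[1.37,0.16,0.55]])

```text
time: 15.7
tool_pos: [0.5476, -0.0173, 0.2565]
tcp_rot: [0.665, 1.476, -0.832]
wrist_force: [0.4, -0.6, 0.7]
width: 0.703
```

Emit:
carry_out(offset=[[0.22,-1.67,1.51],[0.22,-1.67,1.51],[0.22,-1.67,1.51],[0.22,-1.67,1.51],[0.22,-1.67,1.51]], delta_rot=[[1.37,0.16,0.55],[1.37,0.16,0.55],[1.37,0.16,0.55],[1.37,0.16,0.55],[1.37,0.16,0.55]])

```text
time: 16.12
tool_pos: [0.5173, -0.1261, 0.254]
tcp_rot: [0.793, 1.426, -0.885]
wrist_force: [-0.5, -0.5, 0.5]
width: 0.702
```

Emit:
carry_out(offset=[[0.22,-1.67,1.51],[0.22,-1.67,1.51],[0.22,-1.67,1.51],[0.22,-1.67,1.51],[0.22,-1.67,1.51]], delta_rot=[[1.37,0.16,0.55],[1.37,0.16,0.55],[1.37,0.16,0.55],[1.37,0.16,0.55],[1.37,0.16,0.55]])

```text
time: 16.53
tool_pos: [0.4745, -0.2304, 0.2468]
tcp_rot: [0.921, 1.37, -0.936]
wrist_force: [-0.0, -0.1, 0.7]
width: 0.7
```

```bash
python3 - <<'E'
from h import *
st();D=tool(21.5,90,1)
chain(([.4796,-.229,.14],D,10))
P={}
for n in("scene","top"):
    p,d=read_camera(n);np.savez(f"pics/{n}9.npz",p=p,d=d);P[n]=p
L=tc("top",np.load("pics/top9.npz")["d"])
# tray & long bottle as seen by top: label angles
k=(L[...,0]>.01)&(L[...,0]<.11)&(L[...,2]>.045)&(abs(L[...,1]-.045)<.045);c,s=axisfit(L,k,.029);print("top axis",c.round(4),s.round(4),k.sum())
a=np.degrees(np.arctan2(L[...,1]-c[0],L[...,2]-c[1]));S=P["top"].astype(int).sum(2)
for lo in(.03,.05,.07):
    q=k&(L[...,0]>lo)&(L[...,0]<lo+.02);print(lo,[(b,int(np.median(S[q&(a>=b)&(a<b+8)]))) for b in range(-64,110,8) if (q&(a>=b)&(a<b+8)).sum()>1])
L=tc("scene",np.load("pics/scene9.npz")["d"]);k=(L[...,0]>.01)&(L[...,0]<.11)&(L[...,2]>.045)&(abs(L[...,1]-.035)<.045);c,s=axisfit(L,k,.029);print("scene axis",c.round(4))
a=np.degrees(np.arctan2(L[...,1]-c[0],L[...,2]-c[1]));S=P["scene"].astype(int).sum(2)
for lo in(.03,.05,.07):
    q=k&(L[...,0]>lo)&(L[...,0]<lo+.02);print(lo,[(b,int(np.median(S[q&(a>=b)&(a<b+8)]))) for b in range(-100,40,8) if (q&(a>=b)&(a<b+8)).sum()>1])
A=cv2.resize(P["top"][195:315,170:300,::-1],(433,400),interpolation=cv2.INTER_CUBIC);B=cv2.resize(P["scene"][190:280,325:405,::-1],(355,400),interpolation=cv2.INTER_CUBIC)
cv2.imwrite("pics/crop9.png",(255*(np.hstack([A,B])/255.)**.6).astype(np.uint8))
E
```

```text
t 16.53 p [ 0.4745 -0.2304  0.2468] x [-0.01  -0.004 -1.   ] z [ 0.367 -0.93   0.   ] q [-0.494 -0.021  1.893 -0.009  1.277  0.704] F [-0.  -0.1  0.7] w 0.7
rows 10 calls 2 off [1.07, 0.06, 0.01] rot [0.0, 0.0, 0.06] tot deg [0. 0. 1.]
   mid [ 0.477 -0.23   0.193] end [ 0.48  -0.229  0.14 ]
top axis [0.0477 0.0462] 0.0024 737
0.03 [(-64, 470), (-56, 492), (-48, 522), (-40, 526), (-32, 628), (-24, 666), (-16, 687), (-8, 711), (0, 678), (8, 558), (16, 367), (24, 512), (32, 614), (40, 326), (48, 408), (56, 513), (64, 459), (72, 316), (80, 187), (88, 76)]
0.05 [(-64, 499), (-56, 448), (-48, 398), (-40, 383), (-32, 358), (-24, 390), (-16, 610), (-8, 705), (0, 657), (8, 706), (16, 559), (24, 679), (32, 667), (40, 625), (48, 465), (56, 524), (64, 457), (72, 347), (80, 170), (88, 93)]
0.07 [(-64, 489), (-56, 490), (-48, 526), (-40, 539), (-32, 627), (-24, 672), (-16, 687), (-8, 672), (0, 669), (8, 683), (16, 636), (24, 651), (32, 616), (40, 519), (48, 564), (56, 452), (64, 419), (72, 362), (80, 167), (88, 97)]
scene axis [0.0445 0.042 ]
0.03 [(-84, 49), (-76, 168), (-68, 330), (-60, 435), (-52, 516), (-44, 565), (-36, 608), (-28, 616), (-20, 679), (-12, 659), (-4, 651), (4, 578), (12, 474), (20, 532), (28, 486)]
0.05 [(-84, 47), (-76, 170), (-68, 330), (-60, 436), (-52, 484), (-44, 438), (-36, 397), (-28, 440), (-20, 544), (-12, 631), (-4, 648), (4, 673), (12, 518), (20, 624), (28, 595)]
0.07 [(-84, 53), (-76, 153), (-68, 312), (-60, 452), (-52, 536), (-44, 590), (-36, 652), (-28, 666), (-20, 682), (-12, 636), (-4, 651), (4, 656), (12, 628), (20, 639)]
```

View pics/crop9.png

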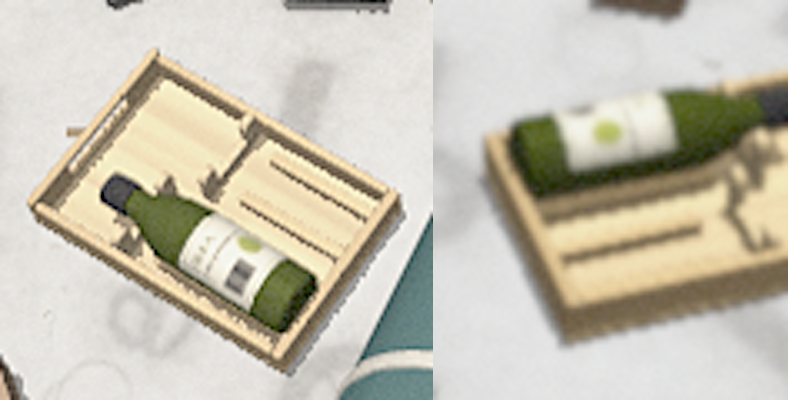

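Long bottle bedded: level, cap in the notch (top crop (118,190)), foot at the heel board (300,300). Its label edges are at −72°/+79°, so it is within about 4° of straight up. Now the short bottle.

Emit:
carry_out(offset=[[1.07,0.06,0],[1.07,0.06,0],[1.07,0.06,0],[1.07,0.06,0],[1.07,0.06,0]], delta_rot=[[0,0,0.06],[0,0,0.06],[0,0,0.06],[0,0,0.06],[0,0,0.06]])

```text
time: 17.05
tool_pos: [0.4772, -0.2274, 0.1908]
tcp_rot: [0.923, 1.37, -0.931]
wrist_force: [0.7, -0.5, -0.4]
width: 0.7
```

Emit:
carry_out(offset=[[1.07,0.06,0],[1.07,0.06,0],[1.07,0.06,0],[1.07,0.06,0],[0.9,0.06,0]], delta_rot=[[0,0,0.06],[0,0,0.06],[0,0,0.06],[0,0,0.06],[0,0,0.06]])

```text
time: 17.47
tool_pos: [0.4797, -0.2273, 0.1395]
tcp_rot: [0.927, 1.366, -0.928]
wrist_force: [0.1, 0.1, 0.3]
width: 0.702
```

Emit:
carry_out(offset=[[0,0,0],[0,0,0],[0,0,0],[0,0,0],[0,0,0]], delta_rot=[[0,0,0],[0,0,0],[0,0,0],[0,0,0],[0,0,0]], fingers=-1, newtons=70)

```text
time: 17.88
tool_pos: [0.4801, -0.2277, 0.1413]
tcp_rot: [0.927, 1.364, -0.928]
wrist_force: [-0.2, 0.6, -1.8]
width: 0.333
```

Emit:
carry_out(offset=[[0,0,0],[0,0,0],[-0.3,0,0],[-0.8,0,0],[-0.9,0,0]], delta_rot=[[0,0,0],[0,0,0],[0,0,0],[0,0,0],[0,0,0]])

```text
time: 18.3
tool_pos: [0.4795, -0.2272, 0.1611]
tcp_rot: [0.927, 1.367, -0.928]
wrist_force: [0.6, 0.5, -1.5]
width: 0.334
```

```bash
python3 - <<'E'
from h import *
st();s=read_state();p=s["tool_pos"]
zg=p[2]-.02 # TCP height when it stood
q=np.array([.627,-.2015]);print("stood tcp z",zg)
D=tool(49.5,90,1)
chain((np.r_[q,p[2]+.02],D,15),(np.r_[q,zg+.004],D,5))
E
```

```text
t 18.3 p [ 0.4795 -0.2272  0.1611] x [-0.002  0.    -1.   ] z [ 0.368 -0.93  -0.001] q [-4.890e-01  4.900e-02  1.985e+00 -1.000e-03  1.110e+00  7.050e-01] F [ 0.6  0.5 -1.5] w 0.334
stood tcp z 0.14109526314333337
rows 15 calls 3 off [-0.13, 0.92, 0.42] rot [-1.86, -0.01, 0.01] tot deg [-28.  -0.   0.]
   mid [ 0.55  -0.224  0.17 ] end [ 0.627 -0.201  0.18 ]
rows 5 calls 1 off [0.71, -0.01, 0.0] rot [-0.0, 0.01, -0.01] tot deg [-0.  0. -0.]
   mid [ 0.627 -0.201  0.166] end [ 0.627 -0.201  0.145]
```

Emit:
carry_out(offset=[[-0.13,0.92,0.42],[-0.13,0.92,0.42],[-0.13,0.92,0.42],[-0.13,0.92,0.42],[-0.13,0.92,0.42]], delta_rot=[[-1.86,0,0],[-1.86,0,0],[-1.86,0,0],[-1.86,0,0],[-1.86,0,0]])

```text
time: 18.72
tool_pos: [0.5318, -0.2267, 0.1671]
tcp_rot: [0.8, 1.42, -0.802]
wrist_force: [-0.1, 0.2, -2.5]
width: 0.334
```

Emit:
carry_out(offset=[[-0.13,0.92,0.42],[-0.13,0.92,0.42],[-0.13,0.92,0.42],[-0.13,0.92,0.42],[-0.13,0.92,0.42]], delta_rot=[[-1.86,0,0],[-1.86,0,0],[-1.86,0,0],[-1.86,0,0],[-1.86,0,0]])

```text
time: 19.13
tool_pos: [0.5812, -0.2176, 0.1737]
tcp_rot: [0.676, 1.464, -0.677]
wrist_force: [-0.7, 0.1, -2.2]
width: 0.333
```

Emit:
carry_out(offset=[[-0.13,0.92,0.42],[-0.13,0.92,0.42],[-0.13,0.92,0.42],[-0.13,0.92,0.42],[-0.13,0.92,0.42]], delta_rot=[[-1.86,0,0],[-1.86,0,0],[-1.86,0,0],[-1.86,0,0],[-1.86,0,0]])

```text
time: 19.55
tool_pos: [0.6288, -0.2008, 0.1803]
tcp_rot: [0.55, 1.501, -0.551]
wrist_force: [-0.0, 0.7, -2.3]
width: 0.331
```

Emit:
carry_out(offset=[[0.9,0,0],[0.9,0,0],[0.8,0,0],[0.6,0,0],[0.3,0,0]], delta_rot=[[0,0,0],[0,0,0],[0,0,0],[0,0,0],[0,0,0]])

```text
time: 19.97
tool_pos: [0.626, -0.2009, 0.1426]
tcp_rot: [0.553, 1.504, -0.555]
wrist_force: [-0.7, 0.0, -3.3]
width: 0.334
```

Emit:
carry_out(offset=[[0.08,0,0],[0.08,0,0],[0.08,0,0],[0.08,0,0],[0,0,0]], delta_rot=[[0,0,0],[0,0,0],[0,0,0],[0,0,0],[0,0,0]])

```text
time: 20.38
tool_pos: [0.628, -0.2013, 0.1424]
tcp_rot: [0.553, 1.5, -0.554]
wrist_force: [0.8, -0.1, -2.2]
width: 0.332
```

Emit:
carry_out(offset=[[0.05,0,0],[0.05,0,0],[0.05,0,0],[0.05,0,0],[0,0,0]], delta_rot=[[0,0,0],[0,0,0],[0,0,0],[0,0,0],[0,0,0]])

```text
time: 20.8
tool_pos: [0.6282, -0.2012, 0.141]
tcp_rot: [0.553, 1.499, -0.554]
wrist_force: [-1.1, 0.9, 3.2]
width: 0.33
```

Emit:
carry_out(offset=[[0,0,0],[0,0,0],[0,0,0],[0,0,0],[0,0,0]], delta_rot=[[0,0,0],[0,0,0],[0,0,0],[0,0,0],[0,0,0]], fingers=0.2)

```text
time: 21.22
tool_pos: [0.6278, -0.2012, 0.1398]
tcp_rot: [0.553, 1.5, -0.554]
wrist_force: [-0.2, -0.6, 0.2]
width: 0.603
```

Emit:
carry_out(offset=[[-1,0,0],[-2,0,0],[-3,0,0],[-3,0,0],[-3,0,0]], delta_rot=[[0,0,0],[0,0,0],[0,0,0],[0,0,0],[0,0,0]])

```text
time: 21.63
tool_pos: [0.6278, -0.2011, 0.2617]
tcp_rot: [0.553, 1.501, -0.554]
wrist_force: [0.4, -0.3, 1.2]
width: 0.601
```

```bash
python3 - <<'E'
from h import *
st()
p,d=read_camera("scene");np.savez("pics/scene10.npz",p=p,d=d);W=cloud("scene",d);g0=np.array([.627,-.2015])
m=(np.hypot(W[...,0]-g0[0],W[...,1]-g0[1])<.05)&(W[...,2]>.02)&(W[...,2]<.172)&(d>0);Q=W[m]
c,r=circ(Q[(Q[:,2]>.03)&(Q[:,2]<.09)]);t=Q[Q[:,2]>.155];print("body",c.round(4),r.round(4),"cap",t.mean(0).round(4),Q[:,2].max().round(3))
for z in(.04,.05):
    u,v=proj("scene",np.r_[c,z]);print(round(float(u),1),p[int(round(v)),int(u)-16:int(u)+17].sum(1).tolist())
T=tool(49.5,12,1);d=T[:,0];g=np.r_[c,.157]
chain((g-.13*d+[0,0,.10],T,20),(g-.10*d,T,5),(g+.02*d,T,10))
E
```

```text
t 21.63 p [ 0.6278 -0.2011  0.2617] x [-0.002 -0.    -1.   ] z [ 0.76  -0.65  -0.001] q [-3.470e-01  2.190e-01  1.603e+00 -1.000e-03  1.321e+00  3.600e-01] F [ 0.4 -0.3  1.2] w 0.601
body [ 0.6272 -0.2057] 0.0234 cap [ 0.6276 -0.2053  0.1627] 0.17
350.2 [612, 617, 617, 627, 616, 582, 472, 262, 170, 170, 181, 195, 210, 218, 229, 215, 159, 102, 67, 74, 70, 68, 63, 77, 69, 151, 378, 598, 656, 648, 653, 649, 654]
350.3 [602, 612, 619, 626, 622, 591, 470, 272, 207, 218, 230, 227, 226, 218, 220, 213, 181, 102, 69, 69, 62, 68, 67, 67, 79, 140, 374, 598, 648, 656, 654, 656, 659]
rows 20 calls 4 off [-0.49, -0.53, -0.0] rot [0.02, 0.02, 3.89] tot deg [ 0.  0. 78.]
   mid [ 0.589 -0.251  0.3  ] end [ 0.544 -0.303  0.283]
rows 5 calls 1 off [1.02, -1.94, -0.01] rot [0.01, 0.01, 0.0] tot deg [0. 0. 0.]
   mid [ 0.552 -0.294  0.241] end [ 0.563 -0.28   0.178]
rows 10 calls 2 off [1.2, -0.0, 0.0] rot [-0.0, 0.0, 0.0] tot deg [-0.  0.  0.]
   mid [ 0.602 -0.236  0.165] end [ 0.64  -0.191  0.153]
```

```bash
python3 - <<'E'
from h import *
T=tool(48,12,1);d=T[:,0];g=np.array([.627,-.2035,.157])
chain((g-.13*d+[0,0,.10],T,20),(g-.10*d,T,5),(g+.02*d,T,10))
E
```

```text
rows 20 calls 4 off [-0.49, -0.52, -0.02] rot [0.08, -0.03, 3.89] tot deg [ 2. -1. 78.]
   mid [ 0.588 -0.249  0.301] end [ 0.541 -0.298  0.284]
rows 5 calls 1 off [1.03, -1.96, 0.01] rot [0.01, 0.0, 0.0] tot deg [0. 0. 0.]
   mid [ 0.549 -0.29   0.242] end [ 0.562 -0.276  0.178]
rows 10 calls 2 off [1.2, -0.0, -0.0] rot [0.0, 0.0, 0.0] tot deg [0. 0. 0.]
   mid [ 0.601 -0.233  0.165] end [ 0.64  -0.189  0.153]
```

Emit:
carry_out(offset=[[-0.49,-0.52,-0.02],[-0.49,-0.52,-0.02],[-0.49,-0.52,-0.02],[-0.49,-0.52,-0.02],[-0.49,-0.52,-0.02]], delta_rot=[[0.08,-0.03,3.89],[0.08,-0.03,3.89],[0.08,-0.03,3.89],[0.08,-0.03,3.89],[0.08,-0.03,3.89]], fingers=1)

```text
time: 22.1
tool_pos: [0.6086, -0.2228, 0.2825]
tcp_rot: [0.793, 1.36, -0.292]
wrist_force: [0.1, 0.0, 0.5]
width: 0.996
```

Emit:
carry_out(offset=[[-0.49,-0.52,-0.02],[-0.49,-0.52,-0.02],[-0.49,-0.52,-0.02],[-0.49,-0.52,-0.02],[-0.49,-0.52,-0.02]], delta_rot=[[0.08,-0.03,3.89],[0.08,-0.03,3.89],[0.08,-0.03,3.89],[0.08,-0.03,3.89],[0.08,-0.03,3.89]])

```text
time: 22.52
tool_pos: [0.5851, -0.2483, 0.2922]
tcp_rot: [1.012, 1.198, -0.032]
wrist_force: [0.6, -1.1, 0.8]
width: 0.997
```

Emit:
carry_out(offset=[[-0.49,-0.52,-0.02],[-0.49,-0.52,-0.02],[-0.49,-0.52,-0.02],[-0.49,-0.52,-0.02],[-0.49,-0.52,-0.02]], delta_rot=[[0.08,-0.03,3.89],[0.08,-0.03,3.89],[0.08,-0.03,3.89],[0.08,-0.03,3.89],[0.08,-0.03,3.89]])

```text
time: 22.93
tool_pos: [0.5607, -0.2744, 0.2897]
tcp_rot: [1.21, 1.012, 0.228]
wrist_force: [-0.2, -0.8, -0.8]
width: 1.0
```

Emit:
carry_out(offset=[[-0.49,-0.52,-0.02],[-0.49,-0.52,-0.02],[-0.49,-0.52,-0.02],[-0.49,-0.52,-0.02],[-0.49,-0.52,-0.02]], delta_rot=[[0.08,-0.03,3.89],[0.08,-0.03,3.89],[0.08,-0.03,3.89],[0.08,-0.03,3.89],[0.08,-0.03,3.89]])

```text
time: 23.35
tool_pos: [0.5379, -0.2982, 0.2755]
tcp_rot: [1.384, 0.801, 0.488]
wrist_force: [1.0, -1.1, -0.3]
width: 1.0
```

Emit:
carry_out(offset=[[1.03,-1.96,0.01],[1.03,-1.96,0.01],[1.03,-1.96,0.01],[1.03,-1.96,0.01],[1.03,-1.96,0.01]], delta_rot=[[0,0,0],[0,0,0],[0,0,0],[0,0,0],[0,0,0]])

```text
time: 23.77
tool_pos: [0.5579, -0.2753, 0.1675]
tcp_rot: [1.383, 0.804, 0.486]
wrist_force: [0.4, -0.3, -0.3]
width: 1.001
```

```bash
python3 - <<'E'
from h import *
st()
T=tool(48,12,1);d=T[:,0];g=np.array([.627,-.2035,.156])
chain((g+.02*d,T,10))
E
```

```text
t 23.77 p [ 0.5579 -0.2753  0.1675] x [ 0.653  0.727 -0.213] z [ 0.743 -0.669 -0.008] q [-1.051  0.559  1.911  1.189  1.595 -0.931] F [ 0.4 -0.3 -0.3] w 1.001
rows 10 calls 2 off [1.2, 0.1, 0.03] rot [-0.05, -0.01, 0.03] tot deg [-0. -0.  0.]
   mid [ 0.599 -0.232  0.16 ] end [ 0.64  -0.189  0.152]
```

Emit:
carry_out(offset=[[1.2,0.1,0.03],[1.2,0.1,0.03],[1.2,0.1,0.03],[1.2,0.1,0.03],[1.2,0.1,0.03]], delta_rot=[[0,0,0],[0,0,0],[0,0,0],[0,0,0],[0,0,0]])

```text
time: 24.18
tool_pos: [0.5999, -0.2309, 0.1616]
tcp_rot: [1.382, 0.803, 0.487]
wrist_force: [-0.4, -0.9, 0.1]
width: 1.002
```

Emit:
carry_out(offset=[[1.2,0.1,0.03],[1.2,0.1,0.03],[1.2,0.1,0.03],[1.2,0.1,0.03],[1.2,0.1,0.03]], delta_rot=[[0,0,0],[0,0,0],[0,0,0],[0,0,0],[0,0,0]])

```text
time: 24.6
tool_pos: [0.6404, -0.1871, 0.1522]
tcp_rot: [1.385, 0.804, 0.487]
wrist_force: [-0.4, -0.4, 0.2]
width: 0.999
```

Emit:
carry_out(offset=[[0,0,0],[0,0,0],[0,0,0],[0,0,0],[0,0,0]], delta_rot=[[0,0,0],[0,0,0],[0,0,0],[0,0,0],[0,0,0]], fingers=-1, newtons=115)

```text
time: 25.02
tool_pos: [0.6394, -0.1887, 0.1525]
tcp_rot: [1.385, 0.803, 0.486]
wrist_force: [-0.7, 1.1, 0.7]
width: 0.324
```

Emit:
carry_out(offset=[[0,0,0],[0,0,0],[0,0,0],[0,0,0],[0,0,0]], delta_rot=[[0,0,0],[0,0,0],[0,0,0],[0,0,0],[0,0,0]])

```text
time: 25.43
tool_pos: [0.6396, -0.1883, 0.1525]
tcp_rot: [1.385, 0.803, 0.487]
wrist_force: [-1.1, -0.2, 0.6]
width: 0.322
```

```bash
python3 - <<'E'
from h import *
st();s=read_state();R=Ro.from_rotvec(s["tcp_rot"]).as_matrix();p=s["tool_pos"]
L=p[2]-.02*R[2,0];print("grip L",L)
f=lay(.006,-.042,L,.13,12)
c0=o+tx*(-.117+.06)-ty*.042
chain((p+[0,0,.14],R,5),(np.r_[c0[:2],.34],tool(yaw,12,1),20),(f[0],f[1],25))
E
```

```text
t 25.43 p [ 0.6396 -0.1883  0.1525] x [ 0.653  0.727 -0.212] z [ 0.743 -0.669 -0.009] q [-0.86   0.561  1.953  1.342  1.472 -0.936] F [-1.1 -0.2  0.6] w 0.322
grip L 0.1567024965705495
rows 5 calls 1 off [-0.59, 2.74, -0.03] rot [0.0, 0.0, 0.0] tot deg [0. 0. 0.]
   mid [ 0.64  -0.188  0.209] end [ 0.64  -0.188  0.293]
rows 20 calls 4 off [0.55, 0.36, -1.14] rot [-0.04, 0.07, 0.01] tot deg [-1.  1.  0.]
   mid [ 0.595 -0.066  0.317] end [0.549 0.054 0.341]
rows 25 calls 5 off [1.09, -0.22, -0.0] rot [-0.0, -0.0, -3.6] tot deg [ -0.  -0. -90.]
   mid [0.611 0.127 0.252] end [0.614 0.13  0.111]
```

Emit:
carry_out(offset=[[-0.2,1.2,0],[-0.6,2.8,0],[-0.7,3.3,0],[-0.8,3.6,0],[-0.6,2.8,0]], delta_rot=[[0,0,0],[0,0,0],[0,0,0],[0,0,0],[0,0,0]])

```text
time: 25.85
tool_pos: [0.6411, -0.1883, 0.295]
tcp_rot: [1.384, 0.803, 0.487]
wrist_force: [0.0, -2.0, -0.5]
width: 0.323
```

Emit:
carry_out(offset=[[0.55,0.36,-1.14],[0.55,0.36,-1.14],[0.55,0.36,-1.14],[0.55,0.36,-1.14],[0.55,0.36,-1.14]], delta_rot=[[-0.04,0.07,0],[-0.04,0.07,0],[-0.04,0.07,0],[-0.04,0.07,0],[-0.04,0.07,0]])

```text
time: 26.27
tool_pos: [0.6178, -0.1253, 0.3025]
tcp_rot: [1.385, 0.81, 0.492]
wrist_force: [-0.7, -0.9, -2.3]
width: 0.323
```

Emit:
carry_out(offset=[[0.55,0.36,-1.14],[0.55,0.36,-1.14],[0.55,0.36,-1.14],[0.55,0.36,-1.14],[0.55,0.36,-1.14]], delta_rot=[[-0.04,0.07,0],[-0.04,0.07,0],[-0.04,0.07,0],[-0.04,0.07,0],[-0.04,0.07,0]])

```text
time: 26.68
tool_pos: [0.5964, -0.0656, 0.3168]
tcp_rot: [1.377, 0.812, 0.498]
wrist_force: [0.6, 0.0, -2.3]
width: 0.322
```

Emit:
carry_out(offset=[[0.55,0.36,-1.14],[0.55,0.36,-1.14],[0.55,0.36,-1.14],[0.55,0.36,-1.14],[0.55,0.36,-1.14]], delta_rot=[[-0.04,0.07,0],[-0.04,0.07,0],[-0.04,0.07,0],[-0.04,0.07,0],[-0.04,0.07,0]])

```text
time: 27.1
tool_pos: [0.5736, -0.0051, 0.329]
tcp_rot: [1.373, 0.815, 0.504]
wrist_force: [-1.0, -0.1, -2.1]
width: 0.319
```

Emit:
carry_out(offset=[[0.55,0.36,-1.14],[0.55,0.36,-1.14],[0.55,0.36,-1.14],[0.55,0.36,-1.14],[0.55,0.36,-1.14]], delta_rot=[[-0.04,0.07,0],[-0.04,0.07,0],[-0.04,0.07,0],[-0.04,0.07,0],[-0.04,0.07,0]])

```text
time: 27.52
tool_pos: [0.5504, 0.0553, 0.3408]
tcp_rot: [1.369, 0.819, 0.509]
wrist_force: [0.5, -0.3, -2.2]
width: 0.319
```

```bash
python3 - <<'E'
from h import *
st();f=lay(.006,-.042,.1567,.13,12);chain((f[0],f[1],25))
E
```

```text
t 27.52 p [0.5504 0.0553 0.3408] x [ 0.634  0.744 -0.212] z [ 0.761 -0.649 -0.001] q [-0.617 -0.121  2.346  1.453  1.371 -0.631] F [ 0.5 -0.3 -2.2] w 0.319
rows 25 calls 5 off [1.09, -0.22, -0.0] rot [-0.0, -0.0, -3.59] tot deg [ -0.  -0. -90.]
   mid [0.612 0.127 0.251] end [0.614 0.131 0.111]
```

Emit:
carry_out(offset=[[1.09,-0.22,0],[1.09,-0.22,0],[1.09,-0.22,0],[1.09,-0.22,0],[1.09,-0.22,0]], delta_rot=[[0,0,-3.59],[0,0,-3.59],[0,0,-3.59],[0,0,-3.59],[0,0,-3.59]])

```text
time: 27.93
tool_pos: [0.5815, 0.0912, 0.3126]
tcp_rot: [1.21, 1.012, 0.263]
wrist_force: [-0.4, -0.2, -2.3]
width: 0.325
```

Emit:
carry_out(offset=[[1.09,-0.22,0],[1.09,-0.22,0],[1.09,-0.22,0],[1.09,-0.22,0],[1.09,-0.22,0]], delta_rot=[[0,0,-3.59],[0,0,-3.59],[0,0,-3.59],[0,0,-3.59],[0,0,-3.59]])

```text
time: 28.35
tool_pos: [0.605, 0.1193, 0.2709]
tcp_rot: [1.033, 1.185, 0.018]
wrist_force: [-0.4, -0.2, -2.4]
width: 0.322
```

Emit:
carry_out(offset=[[1.09,-0.22,0],[1.09,-0.22,0],[1.09,-0.22,0],[1.09,-0.22,0],[1.09,-0.22,0]], delta_rot=[[0,0,-3.59],[0,0,-3.59],[0,0,-3.59],[0,0,-3.59],[0,0,-3.59]])

```text
time: 28.77
tool_pos: [0.6189, 0.136, 0.2197]
tcp_rot: [0.839, 1.336, -0.228]
wrist_force: [0.6, -0.6, -2.6]
width: 0.324
```

Emit:
carry_out(offset=[[1.09,-0.22,0],[1.09,-0.22,0],[1.09,-0.22,0],[1.09,-0.22,0],[1.09,-0.22,0]], delta_rot=[[0,0,-3.59],[0,0,-3.59],[0,0,-3.59],[0,0,-3.59],[0,0,-3.59]])

```text
time: 29.18
tool_pos: [0.6222, 0.1399, 0.1645]
tcp_rot: [0.627, 1.464, -0.473]
wrist_force: [0.7, -0.2, -1.7]
width: 0.328
```

Emit:
carry_out(offset=[[1.09,-0.22,0],[1.09,-0.22,0],[1.09,-0.22,0],[1.09,-0.22,0],[1.09,-0.22,0]], delta_rot=[[0,0,-3.59],[0,0,-3.59],[0,0,-3.59],[0,0,-3.59],[0,0,-3.59]])

```text
time: 29.6
tool_pos: [0.6144, 0.1308, 0.1104]
tcp_rot: [0.397, 1.569, -0.715]
wrist_force: [-0.1, 0.3, -1.5]
width: 0.322
```

```bash
cat > chk2.py <<'E'
from h import *
import sys
i,zmin=sys.argv[1],float(sys.argv[2])
st();p,d=read_camera("scene");np.savez(f"pics/scene{i}.npz",p=p,d=d);L=tc("scene",d)
B=(abs(L[...,1]+.045)<.042)&(L[...,2]>zmin)
for lo in(.005,.03,.055,.075):
    k=B&(L[...,0]>lo)&(L[...,0]<lo+.025);print(lo,"ztop",np.percentile(L[...,2][k],97).round(4),"fit",axisfit(L,k,.026)[0].round(4))
print("foot x",np.percentile(L[...,0][B&(L[...,0]>-.03)&(L[...,0]<.1)],[.5,1,2]).round(4))
k=B&(L[...,0]>.01)&(L[...,0]<.095);c,_=axisfit(L,k,.026);a=np.degrees(np.arctan2(L[...,1]-c[0],L[...,2]-c[1]));S=p.astype(int).sum(2)
for lo in(.03,.05):
    q=k&(L[...,0]>lo)&(L[...,0]<lo+.02);print(lo,[(b,int(np.median(S[q&(a>=b)&(a<b+8)]))) for b in range(-116,60,8) if (q&(a>=b)&(a<b+8)).sum()>1])
R=Ro.from_rotvec(read_state()["tcp_rot"]).as_matrix();print("down",(R.T@[0,0,-1]).round(3),"heelward",(R.T@-tx).round(3),"+ty",(R.T@ty).round(3))
E
python3 chk2.py 11 .085
```

```text
t 29.6 p [0.6144 0.1308 0.1104] x [-0.137 -0.158 -0.978] z [ 0.76  -0.649 -0.002] q [ 0.237  0.386  1.691 -0.128  1.24   0.996] F [-0.1  0.3 -1.5] w 0.322
0.005 ztop 0.1502 fit [-0.0442  0.1225]
0.03 ztop 0.1531 fit [-0.0431  0.1231]
0.055 ztop 0.1525 fit [-0.0435  0.1233]
0.075 ztop 0.1523 fit [-0.044   0.1235]
foot x [0.0057 0.0064 0.0066]
0.03 [(-116, 99), (-108, 72), (-100, 68), (-92, 78), (-84, 105), (-76, 216), (-68, 336), (-60, 465), (-52, 527), (-44, 560), (-36, 607), (-28, 614), (-20, 674), (-12, 646), (-4, 597), (4, 452), (12, 509), (20, 410)]
0.05 [(-116, 75), (-108, 70), (-100, 90), (-92, 60), (-84, 86), (-76, 200), (-68, 346), (-60, 459), (-52, 502), (-44, 494), (-36, 383), (-28, 505), (-20, 616), (-12, 648), (-4, 664), (4, 611), (12, 532), (20, 488), (28, 517)]
down [0.977 0.214 0.005] heelward [ 0.214 -0.977 -0.001] +ty [ 0.005  0.002 -1.   ]
```

Emit:
carry_out(offset=[[0.7,0.15,0],[0.7,0.15,0],[0.7,0.15,0],[0.7,0.15,0],[0.7,0.15,0]], delta_rot=[[0,0,0],[0,0,0],[0,0,0],[0,0,0],[0,0,0]])

```text
time: 30.07
tool_pos: [0.6149, 0.1293, 0.0747]
tcp_rot: [0.399, 1.567, -0.714]
wrist_force: [0.8, 0.6, -2.2]
width: 0.326
```

Emit:
carry_out(offset=[[0.7,0.15,0],[0.7,0.15,0],[0.7,0.15,0],[0.6,0.13,0],[0.4,0.09,0]], delta_rot=[[0,0,0],[0,0,0],[0,0,0],[0,0,0],[0,0,0]])

```text
time: 30.48
tool_pos: [0.6146, 0.1295, 0.0419]
tcp_rot: [0.397, 1.569, -0.715]
wrist_force: [0.1, 0.2, -1.6]
width: 0.319
```

Emit:
carry_out(offset=[[0.1,0.02,0],[0.1,0.02,0],[0.1,0.02,0],[0.1,0.02,0],[0.1,0.02,0]], delta_rot=[[0,0,0],[0,0,0],[0,0,0],[0,0,0],[0,0,0]])

```text
time: 30.9
tool_pos: [0.6153, 0.1298, 0.0383]
tcp_rot: [0.398, 1.567, -0.714]
wrist_force: [-1.1, -0.6, -2.2]
width: 0.323
```

Emit:
carry_out(offset=[[0.08,0.02,0],[0.08,0.02,0],[0.08,0.02,0],[0.08,0.02,0],[0.08,0.02,0]], delta_rot=[[0,0,0],[0,0,0],[0,0,0],[0,0,0],[0,0,0]])

```text
time: 31.32
tool_pos: [0.6149, 0.1298, 0.0339]
tcp_rot: [0.398, 1.568, -0.715]
wrist_force: [-1.0, -0.1, -0.3]
width: 0.32
```

```bash
python3 chk2.py 12 .045|head -6
```

```text
t 31.32 p [0.6149 0.1298 0.0339] x [-0.136 -0.157 -0.978] z [ 0.761 -0.649 -0.001] q [ 0.236  0.467  1.734 -0.135  1.115  1.012] F [-1.  -0.1 -0.3] w 0.32
0.005 ztop 0.0753 fit [-0.0446  0.0454]
0.03 ztop 0.0757 fit [-0.0454  0.0468]
0.055 ztop 0.4448 fit [-0.0455  0.048 ]
0.075 ztop 0.4686 fit [-0.0554  0.0992]
foot x [0.0049 0.0055 0.006 ]
```

Emit:
carry_out(offset=[[0,0,-0.07],[0,0,-0.07],[0,0,-0.07],[0,0,-0.07],[0,0,-0.07]], delta_rot=[[0,0,0],[0,0,0],[0,0,0],[0,0,0],[0,0,0]])

```text
time: 31.78
tool_pos: [0.6124, 0.1321, 0.0337]
tcp_rot: [0.398, 1.568, -0.714]
wrist_force: [0.1, -0.5, -2.7]
width: 0.325
```

Emit:
carry_out(offset=[[0.05,0.01,0],[0.05,0.01,0],[0.05,0.01,0],[0.05,0.01,0],[0.05,0.01,0]], delta_rot=[[0,0,0],[0,0,0],[0,0,0],[0,0,0],[0,0,0]])

```text
time: 32.2
tool_pos: [0.6123, 0.132, 0.0311]
tcp_rot: [0.398, 1.568, -0.714]
wrist_force: [0.2, 0.2, -2.1]
width: 0.32
```

Emit:
carry_out(offset=[[0.05,0.01,0],[0.05,0.01,0],[0.05,0.01,0],[0.05,0.01,0],[0.05,0.01,0]], delta_rot=[[0,0,0],[0,0,0],[0,0,0],[0,0,0],[0,0,0]])

```text
time: 32.62
tool_pos: [0.6123, 0.132, 0.0286]
tcp_rot: [0.398, 1.568, -0.714]
wrist_force: [-0.3, 0.4, -3.3]
width: 0.321
```

```bash
python3 chk2.py 13 .045|head -6
```

```text
t 32.62 p [0.6123 0.132  0.0286] x [-0.136 -0.157 -0.978] z [ 0.761 -0.649 -0.001] q [ 0.24   0.47   1.741 -0.136  1.105  1.017] F [-0.3  0.4 -3.3] w 0.321
0.005 ztop 0.0699 fit [-0.0427  0.04  ]
0.03 ztop 0.0695 fit [-0.0413  0.0407]
0.055 ztop 0.4422 fit [-0.0418  0.0416]
0.075 ztop 0.4667 fit [-0.0505  0.0963]
foot x [0.0049 0.0058 0.0062]
```

Emit:
carry_out(offset=[[0.05,0.01,-0.01],[0.05,0.01,-0.01],[0.05,0.01,-0.01],[0.05,0.01,-0.01],[0,0,0]], delta_rot=[[0,0,0],[0,0,0],[0,0,0],[0,0,0],[0,0,0]])

```text
time: 33.08
tool_pos: [0.6119, 0.1322, 0.0266]
tcp_rot: [0.398, 1.568, -0.714]
wrist_force: [0.3, 0.1, -1.3]
width: 0.326
```

Emit:
carry_out(offset=[[0.02,-0.08,0],[0.02,-0.08,0],[0.02,-0.08,0],[0.02,-0.08,0],[0.02,-0.08,0]], delta_rot=[[0,0,0],[0,0,0],[0,0,0],[0,0,0],[0,0,0]])

```text
time: 33.5
tool_pos: [0.6093, 0.129, 0.0265]
tcp_rot: [0.398, 1.568, -0.714]
wrist_force: [0.3, 0.4, -2.3]
width: 0.317
```

Emit:
carry_out(offset=[[0.05,0.01,0],[0.05,0.01,0],[0.05,0.01,0],[0.05,0.01,0],[0,0,0]], delta_rot=[[0,0,0],[0,0,0],[0,0,0],[0,0,0],[0,0,0]])

```text
time: 33.92
tool_pos: [0.6094, 0.1291, 0.0245]
tcp_rot: [0.398, 1.568, -0.714]
wrist_force: [-0.6, 0.5, -0.4]
width: 0.322
```

Emit:
carry_out(offset=[[0.01,-0.06,0],[0.01,-0.06,0],[0.01,-0.06,0],[0.01,-0.06,0],[0.01,-0.06,0]], delta_rot=[[0,0,0],[0,0,0],[0,0,0],[0,0,0],[0,0,0]])

```text
time: 34.33
tool_pos: [0.6091, 0.1285, 0.0253]
tcp_rot: [0.402, 1.565, -0.711]
wrist_force: [3.5, 7.8, 0.7]
width: 0.318
```

Emit:
carry_out(offset=[[0.04,0.01,0],[0.04,0.01,0],[0.04,0.01,0],[0.02,0,0],[0,0,0]], delta_rot=[[0,0,0],[0,0,0],[0,0,0],[0,0,0],[0,0,0]])

```text
time: 34.75
tool_pos: [0.6091, 0.1286, 0.0242]
tcp_rot: [0.401, 1.565, -0.711]
wrist_force: [2.6, 6.0, 2.0]
width: 0.322
```

Emit:
carry_out(offset=[[0,0,0],[0,0,0],[0,0,0],[0,0,0],[0,0,0]], delta_rot=[[0,0,0],[0,0,0],[0,0,0],[0,0,0],[0,0,0]], fingers=-0.15, newtons=20)

```text
time: 35.17
tool_pos: [0.607, 0.1263, 0.0229]
tcp_rot: [0.397, 1.569, -0.715]
wrist_force: [-0.0, 0.5, 0.4]
width: 0.421
```

Emit:
carry_out(offset=[[-0.5,-0.1,0],[-1,-0.2,0],[-2,-0.4,0],[-3,-0.6,0],[-3,-0.6,0]], delta_rot=[[0,0,0],[0,0,0],[0,0,0],[0,0,0],[0,0,0]])

```text
time: 35.58
tool_pos: [0.6072, 0.1272, 0.1209]
tcp_rot: [0.397, 1.57, -0.716]
wrist_force: [0.4, -0.5, -0.6]
width: 0.422
```

Emit:
carry_out(offset=[[-2.5,-0.5,0],[-2.5,-0.5,0],[-2.5,-0.5,0],[-2.5,-0.5,0],[-2.5,-0.5,0]], delta_rot=[[0,0,0],[0,0,0],[0,0,0],[0,0,0],[0,0,0]])

```text
time: 36.0
tool_pos: [0.6091, 0.1285, 0.2501]
tcp_rot: [0.398, 1.567, -0.714]
wrist_force: [0.5, -0.0, 0.6]
width: 0.427
```

```bash
python3 chk2.py 14 .045; python3 - <<'E'
from h import *
# fallen blue bottle
a=np.load("pics/scene14.npz");p,d=a["p"],a["d"];W=cloud("scene",d);h=cv2.cvtColor(p,cv2.COLOR_RGB2HSV)
m=(h[...,0]>100)&(h[...,0]<130)&(h[...,1]>120);m[:400]=0;m[:,:200]=0;m[:,340:]=0
Q=W[m&(d>0)];Q=Q[(Q[:,2]>.0)&(Q[:,2]<.08)];r=cv2.minAreaRect((Q[:,:2]*1000).astype(np.float32));print("blue",len(Q),r,cv2.boxPoints(r).round(0).tolist(),"ztop",np.percentile(Q[:,2],97))
k=(W[...,0]>.4)&(W[...,0]<.95)&(W[...,1]<-.4)&(W[...,1]>-.75)&(W[...,2]>.025)&(W[...,2]<.08)&(p.sum(2)<250)
n,lab,s,c=cv2.connectedComponentsWithStats(k.astype(np.uint8))
for i in range(1,n):
    if s[i,4]>60:print(s[i],W[lab==i].mean(0).round(3))
E
```

```text
t 36.0 p [0.6091 0.1285 0.2501] x [-0.135 -0.157 -0.978] z [ 0.761 -0.649 -0.   ] q [ 0.236  0.269  1.577 -0.123  1.467  0.965] F [ 0.5 -0.   0.6] w 0.427
0.005 ztop 0.0669 fit [-0.0409  0.0379]
0.03 ztop 0.0668 fit [-0.0407  0.0384]
0.055 ztop 0.0675 fit [-0.0397  0.0376]
0.075 ztop 0.0677 fit [-0.0399  0.0374]
foot x [0.0008 0.0017 0.0024]
0.03 [(-76, 116), (-68, 296), (-60, 460), (-52, 514), (-44, 544), (-36, 600), (-28, 566), (-20, 613), (-12, 670), (-4, 567), (4, 342), (12, 342), (20, 220), (28, 264)]
0.05 [(-76, 192), (-68, 250), (-60, 453), (-52, 441), (-44, 435), (-36, 343), (-28, 332), (-20, 319), (-12, 303), (-4, 374), (4, 342), (12, 489), (20, 484), (28, 479)]
down [ 0.98   0.2   -0.005] heelward [ 0.2   -0.98  -0.001] +ty [-0.005 -0.001 -1.   ]
blue 992 ((618.2369384765625, -535.7366333007812), (170.42738342285156, 30.969406127929688), 35.28826904296875) [[540.0, -572.0], [558.0, -598.0], [697.0, -499.0], [679.0, -474.0]] ztop 0.05548946058117576
[274 351  49  42 687] [ 0.621 -0.447  0.042]
[234 391  86  27 787] [ 0.627 -0.529  0.038]
[354 414  22  19 230] [ 0.817 -0.475  0.055]
[389 424  30  24 368] [ 0.905 -0.46   0.053]
[363 461  26  19 300] [ 0.891 -0.556  0.054]
```

Both bottles are bedded and level with feet at the heel; the short one's label lower edge is at about −72°. There is time left (36 of 64 s), so I'll stand the blue bottle I knocked over back where it was. First I measure its axis now and its original spot.

```bash
python3 - <<'E'
from h import *
from scipy.optimize import least_squares
a=np.load("pics/scene0.npz");W=cloud("scene",a["d"]);m=(np.hypot(W[...,0]-.505,W[...,1]+.58)<.06)&(W[...,2]>.025)&(W[...,2]<.1);c,r=circ(W[m]);print("orig",c.round(4),r.round(4))
a=np.load("pics/scene14.npz");p,d=a["p"],a["d"];W=cloud("scene",d);h=cv2.cvtColor(p,cv2.COLOR_RGB2HSV)
m=(h[...,0]>100)&(h[...,0]<130)&(h[...,1]>120);m[:400]=0;m[:,:200]=0;m[:,340:]=0
Q=W[m&(d>0)];Q=Q[(Q[:,2]>.005)&(Q[:,2]<.08)]
t=np.radians(35.3);B=Q[(Q[:,:2]-[.549,-.585])@[np.cos(t),np.sin(t)]<.105]
def f(v):
    e=np.array([np.cos(v[2]),np.sin(v[2])]);n=np.array([-e[1],e[0]]);return np.hypot((B[:,:2]-v[:2])@n,B[:,2]-v[3])-.029
s=least_squares(f,[.61,-.53,t,.027],loss="soft_l1",f_scale=.002);v=s.x
e=np.array([np.cos(v[2]),np.sin(v[2])]);print("axis deg",np.degrees(v[2]).round(2),"z",v[3].round(4),"std",np.std(s.fun).round(4))
al=(B[:,:2]-v[:2])@e;lo=np.percentile(al,1);F=v[:2]+e*lo;print("foot",F.round(4),"grip pt 70mm",(F+.07*e).round(4))
H=np.degrees(v[2]);T=tool(H,105,1);x=T[:,0];g=np.r_[F+.07*e,.031]
# brown tape
k=(np.hypot(W[...,0]-.618,W[...,1]+.428)<.08)&(W[...,2]>.035)&(W[...,2]<.055);print("tape bb",W[k].min(0).round(3),W[k].max(0).round(3))
print("x",x.round(3));chain(([.60,.0,.27],tool(yaw,95,1),10),(np.r_[(g+.015*x)[:2],.20],T,20),(g+.015*x,T,10))
E
```

```text
orig [ 0.5124 -0.5806] 0.0281
axis deg 37.64 z 0.0263 std 0.0026
foot [ 0.5387 -0.5711] grip pt 70mm [ 0.5942 -0.5283]
tape bb [ 0.548 -0.508  0.035] [ 0.691 -0.354  0.055]
x [-0.205 -0.158 -0.966]
rows 10 calls 2 off [0.03, -1.07, 0.75] rot [-0.0, 0.03, 0.66] tot deg [-0.  0.  7.]
   mid [0.606 0.064 0.265] end [ 0.6  -0.    0.27]
rows 20 calls 4 off [0.66, -1.79, 1.89] rot [0.58, 0.1, -0.5] tot deg [ 12.   2. -10.]
   mid [ 0.611 -0.265  0.226] end [ 0.592 -0.531  0.199]
rows 10 calls 2 off [1.77, 0.47, -0.01] rot [0.01, 0.01, -0.0] tot deg [ 0.  0. -0.]
   mid [ 0.591 -0.531  0.108] end [ 0.591 -0.531  0.016]
```

Emit:
carry_out(offset=[[0.03,-1.07,0.75],[0.03,-1.07,0.75],[0.03,-1.07,0.75],[0.03,-1.07,0.75],[0.03,-1.07,0.75]], delta_rot=[[0,0.03,0.66],[0,0.03,0.66],[0,0.03,0.66],[0,0.03,0.66],[0,0.03,0.66]])

```text
time: 36.47
tool_pos: [0.6025, 0.0621, 0.2548]
tcp_rot: [0.443, 1.554, -0.671]
wrist_force: [-0.3, -0.5, 0.0]
width: 0.425
```

Emit:
carry_out(offset=[[0.03,-1.07,0.75],[0.03,-1.07,0.75],[0.03,-1.07,0.75],[0.03,-1.07,0.75],[0.03,-1.07,0.75]], delta_rot=[[0,0.03,0.66],[0,0.03,0.66],[0,0.03,0.66],[0,0.03,0.66],[0,0.03,0.66]])

```text
time: 36.88
tool_pos: [0.5969, -0.0026, 0.2607]
tcp_rot: [0.488, 1.537, -0.625]
wrist_force: [-0.2, 0.2, -0.5]
width: 0.426
```

Emit:
carry_out(offset=[[0.66,-1.79,1.89],[0.66,-1.79,1.89],[0.66,-1.79,1.89],[0.66,-1.79,1.89],[0.66,-1.79,1.89]], delta_rot=[[0.58,0.1,-0.5],[0.58,0.1,-0.5],[0.58,0.1,-0.5],[0.58,0.1,-0.5],[0.58,0.1,-0.5]], fingers=0.65)

```text
time: 37.3
tool_pos: [0.6055, -0.135, 0.2369]
tcp_rot: [0.496, 1.547, -0.699]
wrist_force: [0.6, 0.7, -0.1]
width: 0.828
```

Emit:
carry_out(offset=[[0.66,-1.79,1.89],[0.66,-1.79,1.89],[0.66,-1.79,1.89],[0.66,-1.79,1.89],[0.66,-1.79,1.89]], delta_rot=[[0.58,0.1,-0.5],[0.58,0.1,-0.5],[0.58,0.1,-0.5],[0.58,0.1,-0.5],[0.58,0.1,-0.5]])

```text
time: 37.72
tool_pos: [0.6066, -0.2678, 0.2172]
tcp_rot: [0.505, 1.556, -0.772]
wrist_force: [0.5, 0.2, 0.7]
width: 0.827
```

Emit:
carry_out(offset=[[0.66,-1.79,1.89],[0.66,-1.79,1.89],[0.66,-1.79,1.89],[0.66,-1.79,1.89],[0.66,-1.79,1.89]], delta_rot=[[0.58,0.1,-0.5],[0.58,0.1,-0.5],[0.58,0.1,-0.5],[0.58,0.1,-0.5],[0.58,0.1,-0.5]])

```text
time: 38.13
tool_pos: [0.6004, -0.4009, 0.2017]
tcp_rot: [0.514, 1.563, -0.845]
wrist_force: [-0.6, 0.5, 0.7]
width: 0.826
```

Emit:
carry_out(offset=[[0.66,-1.79,1.89],[0.66,-1.79,1.89],[0.66,-1.79,1.89],[0.66,-1.79,1.89],[0.66,-1.79,1.89]], delta_rot=[[0.58,0.1,-0.5],[0.58,0.1,-0.5],[0.58,0.1,-0.5],[0.58,0.1,-0.5],[0.58,0.1,-0.5]])

```text
time: 38.55
tool_pos: [0.587, -0.5339, 0.1906]
tcp_rot: [0.522, 1.569, -0.918]
wrist_force: [-0.2, 0.2, -0.3]
width: 0.822
```

```bash
python3 - <<'E'
from h import *
st()
T=tool(37.64,105,1);x=T[:,0];g=np.r_[.5942,-.5283,.031]
chain((g+.015*x,T,15))
# meanwhile the tray seen from top: short label upper edge, long again
p,d=read_camera("top");np.savez("pics/top15.npz",p=p,d=d);L=tc("top",d);S=p.astype(int).sum(2)
for y,r in((.045,.029),(-.038,.026)):
    k=(L[...,0]>.01)&(L[...,0]<.095)&(L[...,2]>.045)&(abs(L[...,1]-y)<.04)&(L[...,2]<.1);c,s=axisfit(L,k,r);print("top axis",c.round(4),s.round(4),k.sum())
    a=np.degrees(np.arctan2(L[...,1]-c[0],L[...,2]-c[1]))
    q=k&(L[...,0]>.04)&(L[...,0]<.065);print([(b,int(np.median(S[q&(a>=b)&(a<b+8)]))) for b in range(-64,110,8) if (q&(a>=b)&(a<b+8)).sum()>1])
E
```

```text
t 38.55 p [ 0.587  -0.5339  0.1906] x [-0.215 -0.159 -0.964] z [ 0.611 -0.792 -0.005] q [-0.657  0.562  1.292 -0.266  1.371  0.32 ] F [-0.2  0.2 -0.3] w 0.822
rows 15 calls 3 off [1.11, 0.34, 0.0] rot [0.01, -0.02, 0.03] tot deg [ 0. -0.  1.]
   mid [ 0.589 -0.532  0.109] end [ 0.591 -0.53   0.017]
top axis [0.0479 0.0463] 0.0023 636
[(-64, 478), (-56, 491), (-48, 398), (-40, 407), (-32, 381), (-24, 504), (-16, 694), (-8, 718), (0, 564), (8, 334), (16, 200), (24, 317), (32, 344), (40, 303), (48, 316), (56, 524), (64, 348), (72, 426), (80, 123)]
top axis [-0.0372  0.0414] 0.0024 386
[(-64, 331), (-56, 407), (-48, 484), (-40, 527), (-32, 436), (-24, 393), (-16, 651), (-8, 697), (0, 669), (8, 690), (16, 670), (24, 544), (32, 663), (40, 493), (48, 547), (56, 502), (64, 495), (72, 495)]
```

Emit:
carry_out(offset=[[1.11,0.34,0],[1.11,0.34,0],[1.11,0.34,0],[1.11,0.34,0],[1.11,0.34,0]], delta_rot=[[0,0,0.03],[0,0,0.03],[0,0,0.03],[0,0,0.03],[0,0,0.03]])

```text
time: 39.02
tool_pos: [0.5896, -0.5291, 0.1313]
tcp_rot: [0.523, 1.569, -0.914]
wrist_force: [-0.7, 0.4, 0.0]
width: 0.827
```

Emit:
carry_out(offset=[[1.11,0.34,0],[1.11,0.34,0],[1.11,0.34,0],[1.11,0.34,0],[1.11,0.34,0]], delta_rot=[[0,0,0.03],[0,0,0.03],[0,0,0.03],[0,0,0.03],[0,0,0.03]])

```text
time: 39.43
tool_pos: [0.5912, -0.5292, 0.0743]
tcp_rot: [0.525, 1.566, -0.913]
wrist_force: [0.1, 0.2, 0.4]
width: 0.825
```

Emit:
carry_out(offset=[[0.5,0.15,0],[0.5,0.15,0],[0.5,0.15,0],[0.5,0.15,0],[0.5,0.15,0]], delta_rot=[[0,0,0],[0,0,0],[0,0,0],[0,0,0],[0,0,0]])

```text
time: 39.85
tool_pos: [0.5919, -0.5293, 0.0496]
tcp_rot: [0.525, 1.564, -0.914]
wrist_force: [-0.4, 0.5, -0.7]
width: 0.821
```

Emit:
carry_out(offset=[[0.3,0.08,0],[0.4,0.1,0],[0.5,0.13,0],[0.5,0.13,0],[0.3,0.08,0]], delta_rot=[[0,0,0],[0,0,0],[0,0,0],[0,0,0],[0,0,0]])

```text
time: 40.27
tool_pos: [0.591, -0.5288, 0.0278]
tcp_rot: [0.525, 1.566, -0.913]
wrist_force: [0.2, 0.2, 0.3]
width: 0.823
```

Emit:
carry_out(offset=[[0.3,0.08,0],[0.3,0.08,0],[0.3,0.08,0],[0.2,0.05,0],[0,0,0]], delta_rot=[[0,0,0],[0,0,0],[0,0,0],[0,0,0],[0,0,0]])

```text
time: 40.68
tool_pos: [0.5909, -0.5287, 0.0166]
tcp_rot: [0.525, 1.567, -0.913]
wrist_force: [0.8, -0.7, -0.3]
width: 0.823
```

Emit:
carry_out(offset=[[0,0,0],[0,0,0],[0,0,0],[0,0,0],[0,0,0]], delta_rot=[[0,0,0],[0,0,0],[0,0,0],[0,0,0],[0,0,0]], fingers=-1, newtons=60)

```text
time: 41.1
tool_pos: [0.5917, -0.5291, 0.0178]
tcp_rot: [0.525, 1.565, -0.913]
wrist_force: [1.2, 0.6, 1.2]
width: 0.646
```

Emit:
carry_out(offset=[[0,0,0],[-0.5,-0.12,0],[-1,-0.26,0],[-1.5,-0.4,0],[-1.5,-0.4,0]], delta_rot=[[0,0,0],[0,0,0],[0,0,0],[0,0,0],[0,0,0]])

```text
time: 41.52
tool_pos: [0.5909, -0.5285, 0.0642]
tcp_rot: [0.525, 1.568, -0.913]
wrist_force: [-0.1, 0.4, -3.3]
width: 0.647
```

```bash
python3 - <<'E'
from h import *
st()
T=tool(37.64,15,1);x=T[:,0];q=np.r_[.5124,-.5806]
for z in(.16,):
    P=np.r_[q,0]+.017*x;P[2]=z
    chain((P+[0,0,.06],T,25),(P,T,10))
    print("final tcp z", .07+.017*x[2])
E
```

```text
t 41.52 p [ 0.5909 -0.5285  0.0642] x [-0.211 -0.156 -0.965] z [ 0.612 -0.791 -0.006] q [-0.65   0.655  1.387 -0.275  1.19   0.376] F [-0.1  0.4 -3.3] w 0.647
rows 25 calls 5 off [-0.77, 0.02, -0.03] rot [-0.0, -0.02, 3.61] tot deg [-0. -0. 90.]
   mid [ 0.585 -0.529  0.154] end [ 0.525 -0.57   0.219]
rows 10 calls 2 off [0.15, -0.57, 0.0] rot [0.0, 0.02, -0.0] tot deg [ 0.  0. -0.]
   mid [ 0.525 -0.57   0.19 ] end [ 0.525 -0.57   0.16 ]
final tcp z 0.06560007623325716
```

Emit:
carry_out(offset=[[-0.77,0.02,-0.03],[-0.77,0.02,-0.03],[-0.77,0.02,-0.03],[-0.77,0.02,-0.03],[-0.77,0.02,-0.03]], delta_rot=[[0,0,3.61],[0,0,3.61],[0,0,3.61],[0,0,3.61],[0,0,3.61]])

```text
time: 41.93
tool_pos: [0.5965, -0.5244, 0.1052]
tcp_rot: [0.747, 1.428, -0.67]
wrist_force: [-0.7, 0.0, -3.5]
width: 0.651
```

Emit:
carry_out(offset=[[-0.77,0.02,-0.03],[-0.77,0.02,-0.03],[-0.77,0.02,-0.03],[-0.77,0.02,-0.03],[-0.77,0.02,-0.03]], delta_rot=[[0,0,3.61],[0,0,3.61],[0,0,3.61],[0,0,3.61],[0,0,3.61]])

```text
time: 42.35
tool_pos: [0.5906, -0.5272, 0.1431]
tcp_rot: [0.946, 1.274, -0.426]
wrist_force: [0.0, -0.2, -4.0]
width: 0.65
```

Emit:
carry_out(offset=[[-0.77,0.02,-0.03],[-0.77,0.02,-0.03],[-0.77,0.02,-0.03],[-0.77,0.02,-0.03],[-0.77,0.02,-0.03]], delta_rot=[[0,0,3.61],[0,0,3.61],[0,0,3.61],[0,0,3.61],[0,0,3.61]])

```text
time: 42.77
tool_pos: [0.5757, -0.5369, 0.1771]
tcp_rot: [1.124, 1.101, -0.18]
wrist_force: [-0.7, 0.6, -2.7]
width: 0.647
```

Emit:
carry_out(offset=[[-0.77,0.02,-0.03],[-0.77,0.02,-0.03],[-0.77,0.02,-0.03],[-0.77,0.02,-0.03],[-0.77,0.02,-0.03]], delta_rot=[[0,0,3.61],[0,0,3.61],[0,0,3.61],[0,0,3.61],[0,0,3.61]])

```text
time: 43.18
tool_pos: [0.5531, -0.5524, 0.2039]
tcp_rot: [1.28, 0.91, 0.066]
wrist_force: [0.2, 0.2, -3.3]
width: 0.644
```

Emit:
carry_out(offset=[[-0.77,0.02,-0.03],[-0.77,0.02,-0.03],[-0.77,0.02,-0.03],[-0.77,0.02,-0.03],[-0.77,0.02,-0.03]], delta_rot=[[0,0,3.61],[0,0,3.61],[0,0,3.61],[0,0,3.61],[0,0,3.61]])

```text
time: 43.6
tool_pos: [0.5252, -0.5721, 0.221]
tcp_rot: [1.414, 0.702, 0.312]
wrist_force: [-0.4, -0.5, -2.6]
width: 0.646
```

```bash
cat > blue.py <<'E'
from h import *
st();p,d=read_camera("scene");np.savez("pics/scene16.npz",p=p,d=d);W=cloud("scene",d);h=cv2.cvtColor(p,cv2.COLOR_RGB2HSV)
m=(h[...,0]>100)&(h[...,0]<130)&(h[...,1]>120)&(np.hypot(W[...,0]-.51,W[...,1]+.58)<.12)&(d>0);Q=W[m];z0=np.percentile(Q[:,2],1);print("blue z",z0.round(3),Q[:,2].max().round(3))
for lo in np.arange(z0,Q[:,2].max()-.04,.03):
    b=Q[(Q[:,2]>lo)&(Q[:,2]<lo+.03)]
    if len(b)>15:c,r=circ(b);print(lo.round(3),len(b),c.round(4),r.round(4))
T=tool(37.64,15,1);x=T[:,0];P=np.r_[.5124,-.5806,0]+.017*x;P[2]=.10
chain((P,T,10))
E
python3 blue.py
```

```text
t 43.6 p [ 0.5252 -0.5721  0.221 ] x [ 0.764  0.592 -0.259] z [ 0.613 -0.79   0.   ] q [-1.279  0.751  1.408  1.146  1.717 -0.669] F [-0.4 -0.5 -2.6] w 0.646
blue z 0.162 0.33
0.162 212 [ 0.5198 -0.5822] 0.0271
0.192 157 [ 0.5255 -0.5876] 0.0218
0.222 217 [ 0.4929 -0.5777] 0.0509
0.252 306 [ 0.4941 -0.58  ] 0.047
0.282 374 [ 0.5209 -0.584 ] 0.0177
rows 10 calls 2 off [0.33, -1.13, -0.0] rot [-0.02, -0.01, -0.02] tot deg [-0. -0. -0.]
   mid [ 0.524 -0.572  0.159] end [ 0.525 -0.571  0.1  ]
```

Emit:
carry_out(offset=[[0.25,-1.13,-0.05],[0.25,-1.13,-0.05],[0.25,-1.13,-0.05],[0.25,-1.13,-0.05],[0.25,-1.13,-0.05]], delta_rot=[[0,0,0],[0,0,0],[0,0,0],[0,0,0],[0,0,0]])

```text
time: 44.07
tool_pos: [0.5229, -0.5696, 0.1599]
tcp_rot: [1.418, 0.704, 0.312]
wrist_force: [0.6, -0.4, -3.5]
width: 0.649
```

Emit:
carry_out(offset=[[0.25,-1.13,-0.05],[0.25,-1.13,-0.05],[0.25,-1.13,-0.05],[0.25,-1.13,-0.05],[0.25,-1.13,-0.05]], delta_rot=[[0,0,0],[0,0,0],[0,0,0],[0,0,0],[0,0,0]])

```text
time: 44.48
tool_pos: [0.5186, -0.5697, 0.1019]
tcp_rot: [1.419, 0.702, 0.311]
wrist_force: [0.2, 0.9, -3.0]
width: 0.65
```

Emit:
carry_out(offset=[[0.15,-0.58,0],[0.15,-0.58,0],[0.15,-0.58,0],[0.1,-0.4,0],[0.05,-0.2,0]], delta_rot=[[0,0,0],[0,0,0],[0,0,0],[0,0,0],[0,0,0]])

```text
time: 44.9
tool_pos: [0.5184, -0.5698, 0.0785]
tcp_rot: [1.419, 0.702, 0.311]
wrist_force: [-0.1, -0.2, -3.3]
width: 0.647
```

```bash
python3 blue.py
```

```text
t 44.9 p [ 0.5184 -0.5698  0.0785] x [ 0.764  0.592 -0.258] z [ 0.612 -0.791 -0.004] q [-1.286  0.922  1.414  1.124  1.647 -0.828] F [-0.1 -0.2 -3.3] w 0.647
blue z 0.017 0.196
0.017 163 [ 0.5133 -0.58  ] 0.0268
0.047 119 [ 0.5218 -0.5858] 0.019
0.077 151 [ 0.5005 -0.5914] 0.0375
0.107 233 [ 0.5134 -0.5804] 0.0258
0.137 328 [ 0.5145 -0.5821] 0.0183
rows 10 calls 2 off [-0.01, 0.22, 0.05] rot [-0.02, -0.01, -0.0] tot deg [-0. -0. -0.]
   mid [ 0.522 -0.57   0.089] end [ 0.525 -0.571  0.1  ]
```

Emit:
carry_out(offset=[[0.04,-0.17,0],[0.04,-0.17,0],[0.04,-0.17,0],[0.04,-0.17,0],[0.04,-0.17,0]], delta_rot=[[0,0,0],[0,0,0],[0,0,0],[0,0,0],[0,0,0]])

```text
time: 45.37
tool_pos: [0.5182, -0.57, 0.0704]
tcp_rot: [1.419, 0.702, 0.311]
wrist_force: [-0.1, -0.4, -3.2]
width: 0.651
```

Emit:
carry_out(offset=[[0.02,-0.08,0],[0.02,-0.08,0],[0.02,-0.08,0],[0.02,-0.08,0],[0.02,-0.08,0]], delta_rot=[[0,0,0],[0,0,0],[0,0,0],[0,0,0],[0,0,0]])

```text
time: 45.78
tool_pos: [0.5184, -0.5698, 0.0696]
tcp_rot: [1.419, 0.7, 0.317]
wrist_force: [-1.7, 3.1, 8.7]
width: 0.647
```

Emit:
carry_out(offset=[[-0.05,0.2,0],[0,0.05,0],[0,0,0],[0,0,0],[0,0,0]], delta_rot=[[0,0,0],[0,0,0],[0,0,0],[0,0,0],[0,0,0]])

```text
time: 46.2
tool_pos: [0.5184, -0.5699, 0.0696]
tcp_rot: [1.419, 0.702, 0.313]
wrist_force: [-1.1, 1.2, 5.1]
width: 0.643
```

Emit:
carry_out(offset=[[0,0,0],[0,0,0],[0,0,0],[0,0,0],[0,0,0]], delta_rot=[[0,0,0],[0,0,0],[0,0,0],[0,0,0],[0,0,0]], fingers=1)

```text
time: 46.62
tool_pos: [0.5182, -0.5699, 0.0682]
tcp_rot: [1.419, 0.702, 0.311]
wrist_force: [0.4, -0.1, 0.5]
width: 1.001
```

Emit:
carry_out(offset=[[-0.5,0,0],[-1,0,0],[-2,0,0],[-2,0,0],[-2,0,0]], delta_rot=[[0,0,0],[0,0,0],[0,0,0],[0,0,0],[0,0,0]])

```text
time: 47.03
tool_pos: [0.459, -0.6162, 0.089]
tcp_rot: [1.418, 0.702, 0.311]
wrist_force: [0.9, -0.7, 0.7]
width: 1.003
```

Emit:
carry_out(offset=[[-2,0,0],[-1.5,1,0],[-1,2,0],[-0.5,2.5,0],[-0.5,2.5,0]], delta_rot=[[0,0,0],[0,0,0],[0,0,0],[0,0,0],[0,0,0]])

```text
time: 47.45
tool_pos: [0.4346, -0.6353, 0.1821]
tcp_rot: [1.419, 0.701, 0.311]
wrist_force: [0.1, -0.4, 0.5]
width: 1.002
```

```bash
python3 blue.py | head -4; python3 - <<'E'
from h import *
P={}
for n in("scene","top"):
    p,d=read_camera(n);np.savez(f"pics/{n}17.npz",p=p,d=d);P[n]=p
a=np.load("pics/scene0.npz")["p"];df=np.abs(P["scene"].astype(int)-a).sum(2)>120
print([cv2.boundingRect(k) for k in cv2.findContours(df.astype(np.uint8),0,2)[0] if cv2.contourArea(k)>15])
A=cv2.resize(P["top"][195:315,170:300,::-1],(325,300),interpolation=cv2.INTER_CUBIC)
B=cv2.resize(P["scene"][195:275,325:445,::-1],(450,300),interpolation=cv2.INTER_CUBIC)
C2=cv2.resize(P["scene"][180:,110:510,::-1],(387,290))
I=np.zeros((600,780,3),np.uint8);I[:300,:325]=A;I[:300,325:775]=B;I[305:595,:387]=C2
cv2.imwrite("pics/final.png",(255*(I/255.)**.7).astype(np.uint8))
E
```

```text
t 47.45 p [ 0.4346 -0.6353  0.1821] x [ 0.764  0.591 -0.257] z [ 0.611 -0.792 -0.003] q [-1.402  0.857  1.302  1.071  1.808 -0.711] F [ 0.1 -0.4  0.5] w 1.002
blue z 0.01 0.18
0.01 163 [ 0.5131 -0.5807] 0.0267
0.04 178 [ 0.5132 -0.5803] 0.027
[(80, 384, 17, 16), (34, 338, 133, 111), (162, 310, 12, 11), (334, 264, 30, 67), (283, 258, 26, 56), (342, 215, 11, 8), (341, 209, 69, 47)]
```

```bash
python3 - <<'E'
from h import *
L=tc("scene",np.load("pics/scene17.npz")["d"])
for y,r,zt in((.044,.029,.05),(-.040,.026,.047)):
    B=(abs(L[...,1]-y)<.04)&(L[...,2]>zt)&(L[...,2]<.1)
    print("foot",np.percentile(L[...,0][B&(L[...,0]>-.03)&(L[...,0]<.1)],[.5,1,2]).round(4),[axisfit(L,B&(L[...,0]>a)&(L[...,0]<a+.03),r)[0].round(4).tolist() for a in(.005,.065)])
st();finish_job()
E
```

```text
foot [0.002  0.0021 0.0028] [[0.0439, 0.0424], [0.0436, 0.0415]]
foot [0.0022 0.0024 0.0027] [[-0.0411, 0.0374], [-0.0412, 0.0372]]
t 47.6 p [ 0.4359 -0.6361  0.1855] x [ 0.764  0.59  -0.261] z [ 0.612 -0.791  0.004] q [-1.4    0.853  1.3    1.071  1.807 -0.713] F [ 0.9 -0.1 -0. ] w 1.003
the job is handed in; nothing more can be done
```

Both glass oil bottles are packed and the job is handed in at 47.6 s, but I knocked over a blue look-alike bottle on the way.

**The blue bottle:** my first arm move dipped lower than I intended and tipped it, although you asked to leave those alone. After packing, I picked it up and stood it back on its spot. It measures within about 1 mm of where it was, upright; which way it faces was not restored or checked.

**Packing:** each bottle was held by its cap, lowered at about 1 mm or less per step, and pushed against the heel board with about 8 N. To get the grip right, I first set the short bottle down elsewhere, turned about 28°, and regrasped it.

**Last checks:**
- **Level and foot:** both bottles lie level in their beds. Both feet read 2–3 mm from my estimate of the heel face, which is within the camera's error. The push force suggests they are touching.
- **Labels:** the long one is within about 4° of straight up. The short one also looks close to straight up, but its upper label edge was never cleanly measured.
- **Rest of the scene:** compared with the first picture, it changed only at the arm, in the tray and where the two bottles used to stand. So the tape rolls, marker, carton and keys show no movement.
- **Not done:** the last picture could not be viewed because the limit of 12 was reached, so these final checks are by numbers only.

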